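# Nest the dosing scoops on the tool-board hook

## Robot

A 6-joint arm with a two-finger parallel gripper is mounted at the origin on the work surface. World frame = base frame: x ahead of the robot, y to its left, z up, the work surface at z = 0. Lengths are in m, angles in rad, forces in N, time in s.
With the tool pointing down it reaches from about 0.425 to 0.95 m from the base axis. Payload 3.5 kg.
Tool frame: the origin (TCP) lies between the finger pads; the fingertips stand 25 mm ahead of it and the grasp point (between the pads) lies 6 mm ahead of it (ctrl.tips_ahead is the distance from the TCP to the fingertips, in m); z points along the fingers, y is the direction in which the jaws open and shut (so a half turn about z gives the same grasp; the last joint's range is limited). The gripper opens to 85 mm and grips with 20 to 120 N. Pads are 22 mm wide; open, the fingers measure 114 mm over their backs; the gripper's body (76 mm by 85 mm) begins 54 mm behind the grasp point. The pads swing forward as they close: fully open they stand 13 mm farther back than shut.
Start: joints at [1.031, 0.286, 1.577, -0, 1.279, -0.15], TCP at [0.256, 0.624, 0.256] pointing down, gripper open.
Joint ranges: [-2.77, 2.77], [-0.9, 2.22], [0.21, 2.48], [-1.53, 4.67], [0.24, 2.81], [-2.84, 2.84]. Speed limits (rad/s): [2.79, 2.79, 3.14, 3.14, 3.14, 3.14].

## Interface

Orientations are given as a unit quaternion [x, y, z, w].
In Python, from plant import ctrl, viewer, workorder gives the robot as it stands.
- The arm moves only by the tool drive_tool, never from a script. Its argument "deltas" is a list of rows, each an object of numbers: "dx", "dy", "dz": the shift along the world's x, y, z in m; "rx", "ry", "rz": the turn, a rotation vector about the world's x, y, z in degrees; "jaw": the finger opening in m, from 0 to 0.0854. In form: [{"dx": .., "dy": .., "dz": .., "rx": .., "ry": .., "rz": .., "jaw": ..}, ...]. A call has 1 to 20 rows; each row shifts and turns the commanded pose from where the row before left it; what a row does not reach is not made up. A row lasts 1/8 s, in which the tool goes at most 62.5 mm and 10.7 degrees, less where a joint would pass 70% of its speed; a pose out of reach is approached as far as the arm can. A call with a gripper value outside its range is refused whole. The fingers move at their own pace and stop on an object; "squeeze" is the grip in N (left out, the last holds). Time passes only in rows, so rows that do not move let the fingers close. It gives the time, the measured TCP pose, the force and the opening at its end, in the units of the state.
- ctrl.get_state(): the state, without advancing time (a new reading comes with each control period).
- viewer.read_camera(name): name is "side" or "top" or "wrist"; returns the picture (480x640x3 uint8, red, green, blue); there is no depth.
- viewer.camera_info(name): a dict with "K" (3x3 intrinsics, pixels), "R" (3x3) and "t" (3): a world point X has camera coordinates R X + t; the wrist camera has in their place "T_tool_cam" (4x4, takes a point from camera to tool coordinates, whose origin is the TCP and whose axes are the flange's). Camera axes: x right, y down, z forward; pixel columns grow to the right and rows downward; lengths in m; the calibration is good to about 2 mm. The wrist camera is an equidistant fisheye: a pixel r from the principal point sees the ray r / f radians off the axis. A picture is of the moment at which its call begins: read the wrist's pose just before it. camera_info takes no time and is no camera call.
- workorder.sign_off(): hands the job in, once; it reports no verdict.
The state is a dict: "time": time; "qpos": joint angles; "dq": joint speeds; "joint_efforts": joint torques, N m; "eef_pos": TCP position; "tcp_rot": TCP orientation; "contact_force": force on the tool from outside, world axes, zero at the start; "wrist_torque": the same for the moment, N m; "opening": opening from 0.0 (shut) to 1.0 (fully open).
Only numpy, scipy, OpenCV 4.12 (cv2) and the standard library are available. Lean on these libraries where they do the work, as an engineer would, in place of code of your own. Each camera call takes 0.05 s, during which the arm holds its last target. There are 200 camera calls.

## Task

Hang the medium and then the small dosing scoop back on the hook of the sloping tool board over the large one that hangs there already: each with the hook through its handle's eye, its cup nested in the next larger one and fully home, cup and handle lying flat on those beneath. The hook's bent end is never turned quite the same way, so feel the eye over it and seat each scoop gently, never leaning on hook, board or scoops with more than about 15 N (1.5 kg), and leave the glue bottle, screw jar and oil tin alone.

Things in the scene. Friction and masses are not known exactly. Their poses are not given: they have to be found in the camera images.
- hook_foot (a point): the hook's foot: on the board's face at the centre of the hook's round steel rose (28 mm across, 3 mm thick), 220 mm up the slope on the board's middle line. Axes, which do not turn with the hook: z straight out of the face, x straight up the slope, y sideways (to the left seen from the robot).
- rose: rose and hook; origin and axes as hook_foot. Steel rod 7 mm thick, round-ended: 88 mm straight out along z, then bent 45 degrees; its centre line ends 114 mm out and 26 mm off the z axis. The bent end leans up the slope (x) but is turned about z by up to 70 degrees to either side: this turn is NOT measured; look or feel for it. Screwed in tight: it keeps its turn under light touches (to 0.8 N m).
- large_cup (a point): large scoop, hanging on the hook with its cup's underside flat on the board: centre of that underside. Axes of all scoops: z out of the cup's mouth, x along the handle to the eye, y across. Cup 100 mm across, 36 mm deep outside, walls and floor 3 mm. Flat handle 20 mm wide, 4 mm thick, underside 38 mm over the cup's. Its eye's upper edge bears on the hook: it hangs 5 mm lower than eye-centred.
- large_eye (a point): large scoop: centre of the eye at the end of its handle (140 mm along x from the cup's centre, 40 mm above its underside, half-way through the thickness). All eyes: flat ring 33 mm across outside, hole 18 mm, 4 mm thick. Axes as the cup's.
- medium_grip (a point): medium scoop, standing on the bench: grasp point in the middle of its flat handle (75 mm along x from the cup's axis, half-way through its 4 mm thickness, 41.5 mm above the cup's underside). x points along the handle to the eye, z up out of the cup, y across the 20 mm width.
- medium_eye (a point): medium scoop: centre of its eye, 140 mm along x from the cup's axis and at the grip's height; axes as the grip's.
- medium_cup (a point): medium scoop: centre of its cup's underside; cup 80 mm across outside, 32 mm deep, walls and floor 3 mm; handle underside 39.5 mm above the cup's underside. Nested, its cup stands on the large one's floor (3 mm out from the board) and its handle lies on the large one's.
- small_grip (a point): small scoop, standing on the bench: grasp point in the middle of its flat handle (75 mm along x from the cup's axis, 43 mm above the cup's underside); axes as the medium one's.
- small_eye (a point): small scoop: centre of its eye, 140 mm along x from the cup's axis and at the grip's height; axes as the grip's.
- small_cup (a point): small scoop: centre of its cup's underside; cup 62 mm across outside, 28 mm deep, walls and floor 3 mm; handle underside 41 mm above the cup's underside. Nested, its cup stands on the medium one's floor (6 mm out from the board) and its handle lies on the medium one's.
- large: the large scoop as a whole, 200 g; origin as point large_cup.
- medium: the medium scoop as a whole, about 150 g; origin as point medium_cup.
- small: the small scoop as a whole, about 110 g; origin as point small_cup.
- easel: plywood tool board on a prop frame, with the hook, fixed on the bench; slopes at 45 degrees, facing the robot and upwards; face 220 mm wide, 300 mm long up the slope, with a batten 10 mm high across its foot. Origin on the bench 12 mm under the lower edge of the face; x points away from the robot side, along which the board rises.
- glue: bystander: white plastic glue bottle, 56 mm across, 150 mm high; origin at its underside.
- jar: bystander: glass screw jar, 68 mm across, 95 mm high; origin at its underside.
- oilcan: bystander: plain tin of wood oil, 84 mm across, 110 mm high; origin at its underside.
Not all that is in view belongs to the job. Leave any pink look-alike of the small alone. What is shaped like the medium but green is not meant.

How it is judged:
On the way, in this order (a step that is already met when the one before it is completed fails the run):
1. the medium scoop is hooked, nested in the large one, fully home and let go (z of medium_eye in the frame of hook_foot between 0.0415 and 0.0475 m and x of medium_eye in the frame of hook_foot between -0.009 and 0.009 m and y of medium_eye in the frame of hook_foot between -0.009 and 0.009 m and z of medium_cup in the frame of hook_foot between 0 and 0.006 m and angle between the z axis of medium_cup and the z axis of hook_foot, either way round below 0.07 rad and distance between medium_cup and large_cup below 0.0115 m and contact force between the fingers and medium below 0.1 N), for 0.2 s.
2. then the small scoop is hooked, nested in the medium one, fully home and let go (all of step 1 and z of small_eye in the frame of hook_foot between 0.046 and 0.052 m and x of small_eye in the frame of hook_foot between -0.009 and 0.009 m and y of small_eye in the frame of hook_foot between -0.009 and 0.009 m and z of small_cup in the frame of hook_foot between 0.003 and 0.009 m and angle between the z axis of small_cup and the z axis of hook_foot, either way round below 0.07 rad and distance between small_cup and medium_cup below 0.0115 m and contact force between the fingers and small below 0.1 N), for 0.2 s.
At the end, for the whole second after the job is handed in: all three hang nested on the hook, let go, at rest (under 20 mm/s): eyes within 9 mm of the hook's straight axis along and across the slope and 3 mm of their home heights (40, 44.5, 49 mm), cups likewise (0, 3, 6 mm), each flat within 4 degrees, neighbours' cup centres within 11.5 mm (all of step 2 and z of large_eye in the frame of hook_foot between 0.037 and 0.043 m and x of large_eye in the frame of hook_foot between -0.009 and 0.009 m and y of large_eye in the frame of hook_foot between -0.009 and 0.009 m and z of large_cup in the frame of hook_foot between -0.003 and 0.003 m and angle between the z axis of large_cup and the z axis of hook_foot, either way round below 0.07 rad and linear speed of each of large, medium, small below 0.02 m/s); the robot touches nothing.
It fails at once if a scoop, the fingers or the arm press on the hook or its board with more than 15 N (contact force between any of large, medium, small, the arm, the fingers and easel above 15 N).
It fails at once if one scoop is pressed on another with more than 15 N (contact force between any of medium, small and large above 15 N or contact force between small and medium above 15 N).
It fails at once if a glue bottle, jar or tin is moved by more than 20 mm (distance of any of glue, jar, oilcan from where it was at the start of the episode above 0.02 m).
It fails at once if the large scoop comes off the hook (z of large_eye in the frame of hook_foot above 0.07 m or distance between large_eye and hook_foot above 0.09 m).
It also fails if it takes over 72 s, if anything falls off the work surface, if the arm or the gripper's body presses on something with over 40 N, if the wrist force passes 120 N, or if a joint passes its speed limit or range.

## Working session

There is one attempt and no reset: what is moved stays moved. The work goes in short steps, Python scripts to look and compute and a tool call to move; the robot and the scene stay as the last step left them, time stands still between calls to the robot, and variables do not carry over. Pictures are saved under pics/ and viewed, and the job is handed in when it is done.

Besides the shell and the picture viewer there is one more tool, called after "Request:" as a command line: name --argument value ..., lists and objects as JSON in quotes. drive_tool: Moves the arm, as the interface text tells. Its arguments: {"type":"object","properties":{"deltas":{"type":"array"},"squeeze":{"type":"number"}},"required":["deltas"]}

```bash
mkdir -p pics; ls; python3 - <<'E'
from plant import ctrl, viewer, workorder
import cv2
print(ctrl.get_state())
for n in ("side","top","wrist"):
    im=viewer.read_camera(n); cv2.imwrite(f"pics/{n}0.png",im[:,:,::-1])
    print(n,viewer.camera_info(n))
E
```

```text
pics
{'time': 0.0, 'qpos': array([ 1.03099924e+00,  2.87178287e-01,  1.57822259e+00,  1.79291366e-05,
        1.27860776e+00, -1.50008364e-01]), 'dq': array([-2.37340143e-03,  1.30423991e-03,  1.88672979e-05, -3.82977066e-04,
        2.67756057e-04, -1.93835450e-03]), 'joint_efforts': array([ 6.21341533e-04, -4.05970287e+01, -2.92630434e+01, -1.26542632e-04,
        5.71301833e-03, -1.24736036e-05]), 'eef_pos': array([0.25614813, 0.623842  , 0.25491402]), 'tcp_rot': array([ 1.93665299e-01,  9.81066915e-01, -1.13394772e-03, -4.16503618e-04]), 'contact_force': array([-0.17535715,  0.04474118,  0.30283754]), 'wrist_torque': array([ 0.01243943, -0.04746091, -0.0547819 ]), 'opening': 1.000304386039281}
side {'K': array([[433.95033087,   0.        , 327.31196456],
       [  0.        , 433.95033087, 239.57400834],
       [  0.        ,   0.        ,   1.        ]]), 'R': array([[ 0.85933436, -0.51113038,  0.01703505],
       [-0.32067399, -0.56448068, -0.76061143],
       [ 0.39838757,  0.64815684, -0.64898386]]), 't': array([-0.44871533,  0.23406908,  1.05756504])}
top {'K': array([[523.8
[... 168 characters left out ...]
-0.9997644 , -0.00114133],
       [-0.97658023,  0.0214176 , -0.2140849 ],
       [ 0.21405891, -0.00352587, -0.97681439]]), 't': array([-0.05716747,  0.5180675 ,  1.54447492])}
wrist {'K': array([[371.64829954,   0.        , 320.58910627],
       [  0.        , 371.64829954, 248.30441016],
       [  0.        ,   0.        ,   1.        ]]), 'T_tool_cam': array([[ 1.10945474e-04, -9.49762388e-01, -3.12971873e-01,
         8.06592237e-02],
       [ 9.99999333e-01, -2.54428150e-04,  1.12659226e-03,
        -7.03716128e-04],
       [-1.14962381e-03, -3.12971789e-01,  9.49761727e-01,
        -1.17544619e-01],
       [ 0.00000000e+00,  0.00000000e+00,  0.00000000e+00,
         1.00000000e+00]])}
```

View pics/side0.png

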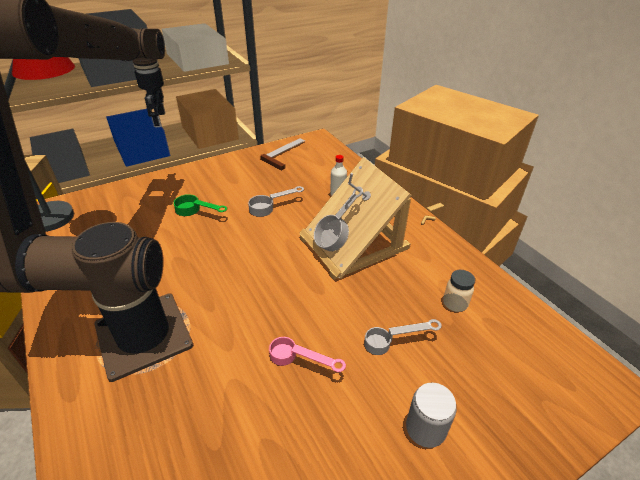

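View pics/top0.png

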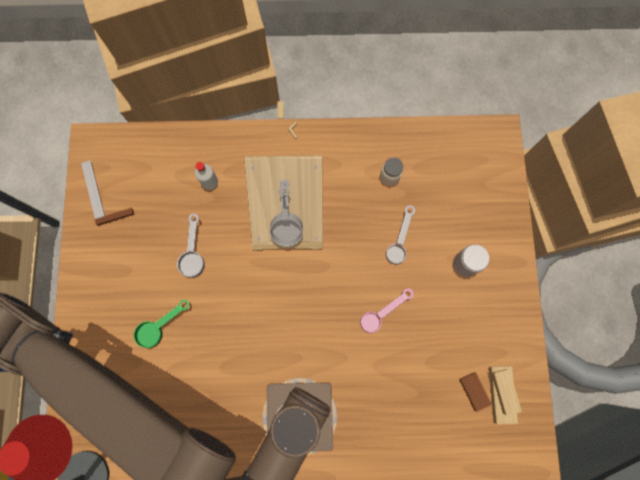

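View pics/wrist0.png

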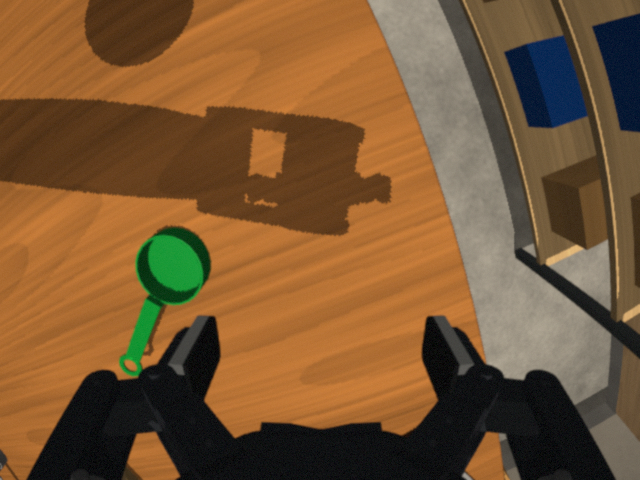

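The side view shows the large scoop on the board at about (340,220), the medium at (260,205)–(300,189) and the small at (378,341)–(435,325). In the top view the medium is at (191,264)–(194,218) and the small at (396,254)–(409,211). Next I'll enlarge these areas.

```bash
python3 - <<'E'
import cv2, numpy as np
t=cv2.imread("pics/top0.png"); s=cv2.imread("pics/side0.png")
def crop(im,x,y,w,h,k): return cv2.resize(im[y:y+h,x:x+w],None,fx=k,fy=k,interpolation=cv2.INTER_CUBIC)
cv2.imwrite("pics/c1.png",np.hstack([crop(t,160,205,60,75,6),crop(t,375,195,60,75,6)]))
cv2.imwrite("pics/c2.png",crop(t,235,145,100,115,5))
cv2.imwrite("pics/c3.png",crop(s,295,150,120,130,4))
E
```

```text
(no output)
```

View pics/c1.png

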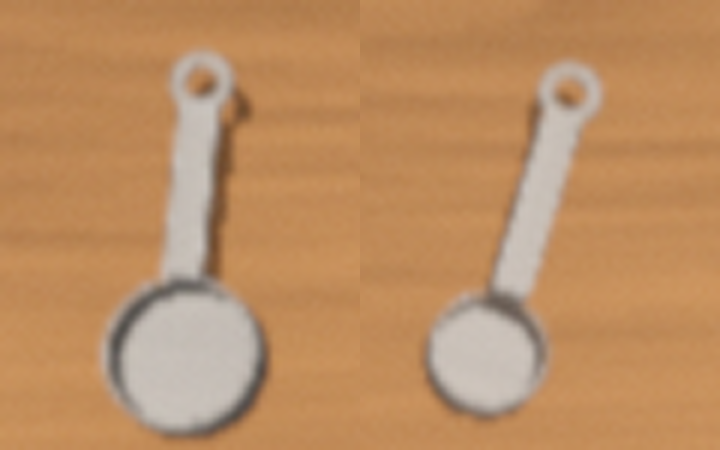

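View pics/c2.png

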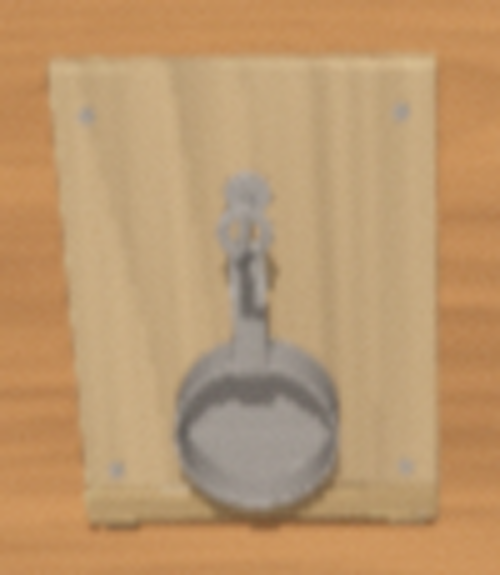

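View pics/c3.png

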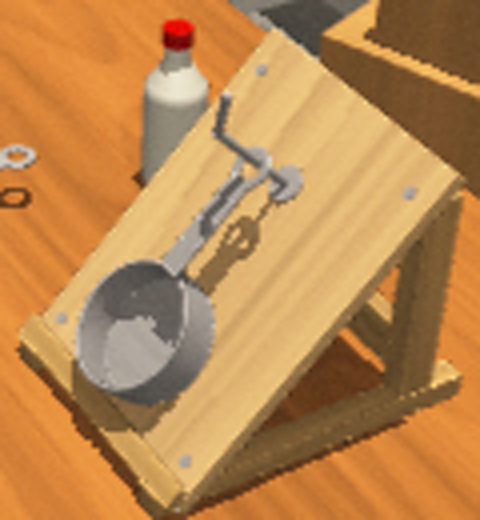

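```bash
cat > h.py <<'E'
import numpy as np, cv2
from scipy.optimize import least_squares
from scipy.spatial.transform import Rotation as Ro
from plant import ctrl, viewer, workorder
def proj(n,X):
    c=viewer.camera_info(n); p=c["R"]@np.asarray(X)+c["t"]; p=c["K"]@p; return p[:2]/p[2]
def onz(n,px,z):
    c=viewer.camera_info(n); d=c["R"].T@np.linalg.solve(c["K"],[*px,1]); o=-c["R"].T@c["t"]
    return o+d*(z-o[2])/d[2]
def tri(obs):  # obs: list (cam,px)
    X0=np.array([.7,0,.2])
    r=least_squares(lambda X:np.concatenate([proj(n,X)-p for n,p in obs]),X0); return r.x,r.fun
def board(p,u,w,h=0):
    "point u up slope, w left, h off face; p=(x,y,yaw)"
    s=np.sqrt(.5); v=np.array([(u-h)*s,w,.012+(u+h)*s]); return Ro.from_euler('z',p[2]).apply(v)+[p[0],p[1],0]
E
python3 - <<'E'
from h import *
for n,a,za,b,zb in (("med",(190.8,264.5),.032,(193.7,218.3),.0415),("small",(396,253.7),.028,(410,210.3),.043)):
    A=onz("top",a,za);B=onz("top",b,zb);d=(B-A)[:2];print(n,A,B,np.hypot(*d),np.degrees(np.arctan2(d[1],d[0])), "side px",proj("side",A),proj("side",B))
obs=[("top",(245,157),(.3,.11)),("top",(322,156),(.3,-.11)),("top",(284.4,183.6),(.22,0)),("side",(363.7,157.5),(.3,.11)),("side",(411.2,195),(.3,-.11)),("side",(367.2,195.7),(.22,0))]
r=least_squares(lambda p:np.concatenate([proj(n,board(p,*b))-q for n,q,b in obs]),[.6,0,0])
print(r.x,np.degrees(r.x[2]),r.fun.round(1)); print("foot",board(r.x,.22,0))
p=r.x
for phi in (-70,-35,0,35,70):
    f=np.radians(phi);print(phi,proj("side",board(p,.22,0,.088)),proj("side",board(p,.22+.026*np.cos(f),.026*np.sin(f),.114)),proj("top",board(p,.22,0,.088)),proj("top",board(p,.22+.026*np.cos(f),.026*np.sin(f),.114)))
print(ctrl.tips_ahead)
E
```

```text
med [0.45303427 0.32531635 0.032     ] [0.59703158 0.31841293 0.0415    ] 0.14416269335220563 -2.744732522613248 side px [258.90103092 203.35976839] [298.56292144 189.94117303]
small [ 0.47372492 -0.30718488  0.028     ] [ 0.60759947 -0.35588024  0.043     ] 0.14245572590421784 -19.988286043128525 side px [376.17229071 338.36500409] [434.0431304  326.02995497]
[ 0.5103658   0.02700156 -0.00801011] -0.4589455292354187 [-0.3  0.2  0.6  0.2  0.6 -1.4 -0.1 -0.4 -1.1 -0.9  0.   1. ]
foot [0.6659243  0.0257555  0.16756349]
-70 [349.8516991 184.0733315] [351.46585406 181.85231266] [283.52039033 196.41689234] [291.91139645 197.88691592]
-35 [349.8516991 184.0733315] [352.50098169 176.37004156] [283.52039033 196.41689234] [288.21595538 193.87143186]
0 [349.8516991 184.0733315] [350.56063757 172.28725086] [283.52039033 196.41689234] [282.61593808 192.39574928]
35 [349.8516991 184.0733315] [346.41455045 171.06817563] [283.52039033 196.41689234] [277.18068163 194.01969519]
70 [349.8516991 184.0733315] [341.59531724 173.07913969] [283.52039033 196.41689234] [273.91731281 198.12892658]
0.025
```

Request:
drive_tool --deltas '[{"dx":0.017,"dy":-0.019,"rz":-10,"jaw":0.045},{"dx":0.017,"dy":-0.019,"rz":-10},{"dx":0.017,"dy":-0.019,"rz":-10},{"dx":0.017,"dy":-0.019,"rz":-10},{"dx":0.017,"dy":-0.019,"rz":-10},{"dx":0.017,"dy":-0.019,"rz":-10},{"dx":0.017,"dy":-0.019,"rz":-10},{"dx":0.017,"dy":-0.019,"rz":-10},{"dx":0.017,"dy":-0.019,"rz":-10},{"dx":0.017,"dy":-0.019,"rz":-10},{"dx":0.017,"dy":-0.019,"rz":-10},{"dx":0.017,"dy":-0.019,"rz":-10},{"dx":0.017,"dy":-0.019,"rz":-10},{"dx":0.017,"dy":-0.019,"rz":-10},{"dx":0.017,"dy":-0.018,"rz":-10},{"dx":0.016,"dy":-0.018,"rz":-10.4},{}]'

```text
schema error: expected keys dx, dy, dz, rx, ry, rz, jaw
```

```bash
cat >> h.py <<'E'
C=lambda:viewer.camera_info("wrist")
def pose():
    s=ctrl.get_state(); T=np.eye(4);T[:3,:3]=Ro.from_quat(s["tcp_rot"]).as_matrix();T[:3,3]=s["eef_pos"];return T
def wproj(T,X):
    c=C();M=np.linalg.inv(T@c["T_tool_cam"]);p=M[:3,:3]@np.asarray(X)+M[:3,3]
    th=np.arctan2(np.hypot(p[0],p[1]),p[2]);return c["K"][:2,2]+c["K"][0,0]*th*p[:2]/np.hypot(p[0],p[1])
def wray(T,px):
    c=C();q=(np.asarray(px)-c["K"][:2,2])/c["K"][0,0];th=np.hypot(*q);d=np.r_[np.sin(th)*q/th,np.cos(th)]
    M=T@c["T_tool_cam"];return M[:3,3],M[:3,:3]@d
def wonz(T,px,z):
    o,d=wray(T,px);return o+d*(z-o[2])/d[2]
def snap(name):
    s=ctrl.get_state();T=pose();im=viewer.read_camera("wrist")[:,:,::-1].copy();cv2.imwrite(f"pics/{name}.png",im);np.save(f"pics/{name}.npy",T)
    print(s["time"],T.round(4).tolist(),"F",s["contact_force"].round(2),"M",s["wrist_torque"].round(2),"open",s["opening"],"q",s["qpos"].round(2));return im,T
E
python3 - <<'E'
from h import *
snap("w1")
E
```

```text
0.15 [[-0.925, 0.38, -0.001, 0.2562], [0.38, 0.925, -0.0016, 0.624], [0.0003, -0.0018, -1.0, 0.2553], [0.0, 0.0, 0.0, 1.0]] F [-0.53 -0.92 -0.01] M [-0.02 -0.    0.05] open 1.0038196384556357 q [ 1.03  0.29  1.58  0.    1.28 -0.15]
```

View pics/w1.png

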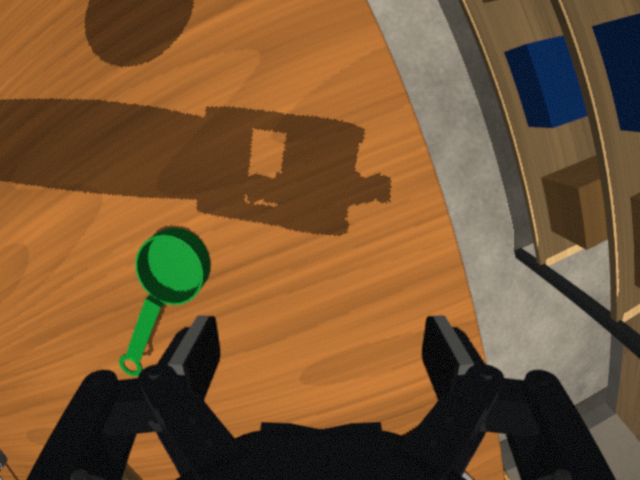

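The call was refused because every row needs all seven keys, so nothing moved. I'll resend it with full rows.

Request:
drive_tool --deltas '[{"dx":0.017,"dy":-0.019,"dz":0,"rx":0,"ry":0,"rz":-10,"jaw":0.045},{"dx":0.017,"dy":-0.019,"dz":0,"rx":0,"ry":0,"rz":-10,"jaw":0.045},{"dx":0.017,"dy":-0.019,"dz":0,"rx":0,"ry":0,"rz":-10,"jaw":0.045},{"dx":0.017,"dy":-0.019,"dz":0,"rx":0,"ry":0,"rz":-10,"jaw":0.045},{"dx":0.017,"dy":-0.019,"dz":0,"rx":0,"ry":0,"rz":-10,"jaw":0.045},{"dx":0.017,"dy":-0.019,"dz":0,"rx":0,"ry":0,"rz":-10,"jaw":0.045},{"dx":0.017,"dy":-0.019,"dz":0,"rx":0,"ry":0,"rz":-10,"jaw":0.045},{"dx":0.017,"dy":-0.019,"dz":0,"rx":0,"ry":0,"rz":-10,"jaw":0.045},{"dx":0.017,"dy":-0.019,"dz":0,"rx":0,"ry":0,"rz":-10,"jaw":0.045},{"dx":0.017,"dy":-0.019,"dz":0,"rx":0,"ry":0,"rz":-10,"jaw":0.045},{"dx":0.017,"dy":-0.019,"dz":0,"rx":0,"ry":0,"rz":-10,"jaw":0.045},{"dx":0.017,"dy":-0.019,"dz":0,"rx":0,"ry":0,"rz":-10,"jaw":0.045},{"dx":0.017,"dy":-0.019,"dz":0,"rx":0,"ry":0,"rz":-10,"jaw":0.045},{"dx":0.017,"dy":-0.019,"dz":0,"rx":0,"ry":0,"rz":-10,"jaw":0.045},{"dx":0.017,"dy":-0.018,"dz":0,"rx":0,"ry":0,"rz":-10,"jaw":0.045},{"dx":0.016,"dy":-0.018,"dz":0,"rx":0,"ry":0,"rz":-10.4,"jaw":0.045},{"dx":0,"dy":0,"dz":0,"rx":0,"ry":0,"rz":0,"jaw":0.045},{"dx":0,"dy":0,"dz":0,"rx":0,"ry":0,"rz":0,"jaw":0.045}]'

```text
time: 2.45
eef_pos: [0.527, 0.3227, 0.2561]
tcp_rot: [1.0, -0.023, -0.0, -0.0]
contact_force: [0.0, -0.2, -0.0]
opening: 0.528
```

```bash
python3 - <<'E'
from h import *
snap("w2")
E
```

```text
2.45 [[0.999, -0.0454, -0.0007, 0.527], [-0.0454, -0.999, 0.0002, 0.3227], [-0.0007, -0.0002, -1.0, 0.2561], [0.0, 0.0, 0.0, 1.0]] F [ 0.01 -0.2  -0.02] M [-0.05  0.01 -0.03] open 0.5277009393812677 q [0.39 0.16 1.72 0.   1.26 2.  ]
```

View pics/w2.png

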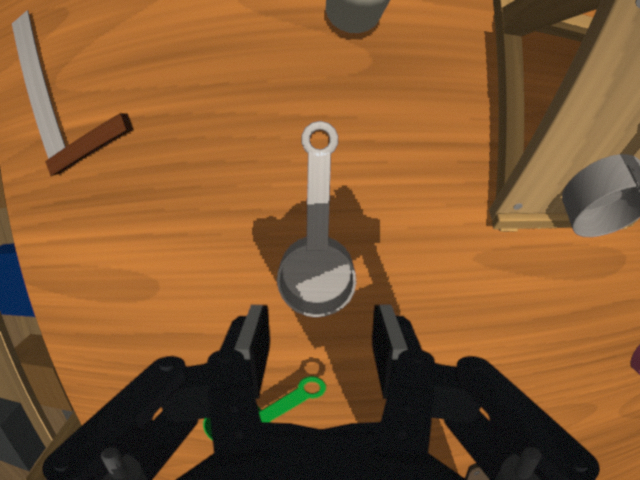

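The wrist view shows the medium's eye centre at (319.5,138.5) and its cup rim centre at about (316.5,276).

```bash
python3 - <<'E'
from h import *
T=np.load("pics/w2.npy")
E=wonz(T,(319.5,138.5),.0415);K=wonz(T,(316.5,276),.032);d=(E-K)[:2]
a=np.arctan2(d[1],d[0]);print(E,K,np.hypot(*d),np.degrees(a))
g=E[:2]-.065*np.array([np.cos(a),np.sin(a)]);print("grip",g,"move",g-T[:2,3],"tool yaw",np.degrees(np.arctan2(T[1,0],T[0,0])))
E
```

```text
[0.59922282 0.32020416 0.0415    ] [0.46555075 0.32938342 0.032     ] 0.13398687429389833 -3.92833576162251
grip [0.53437554 0.32465722] move [0.00737777 0.0019562 ] tool yaw -2.6018886921418525
```

Request:
drive_tool --deltas '[{"dx":0.006,"dy":0.0005,"dz":-0.04,"rx":0,"ry":0,"rz":-0.7,"jaw":0.045},{"dx":0,"dy":0,"dz":-0.05,"rx":0,"ry":0,"rz":0,"jaw":0.045},{"dx":0,"dy":0,"dz":-0.05,"rx":0,"ry":0,"rz":0,"jaw":0.045},{"dx":0,"dy":0,"dz":-0.035,"rx":0,"ry":0,"rz":0,"jaw":0.045},{"dx":0,"dy":0,"dz":-0.0195,"rx":0,"ry":0,"rz":0,"jaw":0.045},{"dx":0,"dy":0,"dz":0,"rx":0,"ry":0,"rz":0,"jaw":0.045},{"dx":0,"dy":0,"dz":0,"rx":0,"ry":0,"rz":0,"jaw":0.01},{"dx":0,"dy":0,"dz":0,"rx":0,"ry":0,"rz":0,"jaw":0.01},{"dx":0,"dy":0,"dz":0,"rx":0,"ry":0,"rz":0,"jaw":0.01},{"dx":0,"dy":0,"dz":0,"rx":0,"ry":0,"rz":0,"jaw":0.01}]' --squeeze 60

```text
time: 3.75
eef_pos: [0.5352, 0.3235, 0.0639]
tcp_rot: [1.0, -0.03, 0.002, -0.001]
contact_force: [2.4, 1.3, 6.1]
opening: 0.204
```

```bash
python3 - <<'E'
from h import *
snap("w3")
E
```

```text
3.75 [[0.9982, -0.06, 0.0047, 0.5352], [-0.06, -0.9982, 0.0019, 0.3235], [0.0046, -0.0022, -1.0, 0.0639], [0.0, 0.0, 0.0, 1.0]] F [2.39 1.31 6.09] M [ 0.17 -0.25 -0.02] open 0.20371431098138576 q [0.38 0.4  1.82 0.   0.92 2.01]
```

View pics/w3.png

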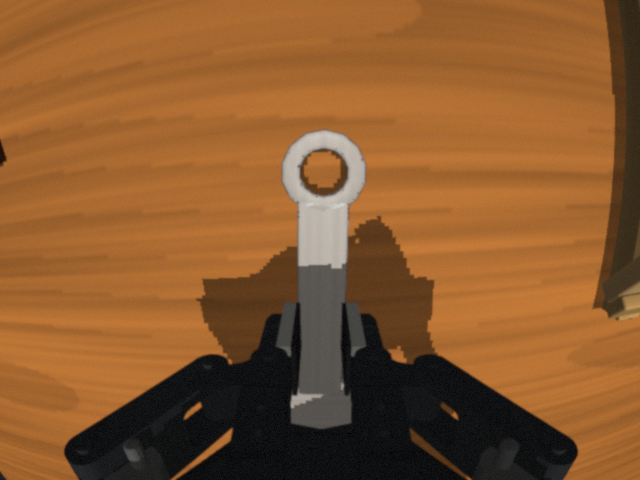

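Request:
drive_tool --deltas '[{"dx":0,"dy":0,"dz":0.02,"rx":0,"ry":0,"rz":0,"jaw":0.01},{"dx":0,"dy":0,"dz":0.06,"rx":0,"ry":0,"rz":0,"jaw":0.01},{"dx":0,"dy":0,"dz":0.06,"rx":0,"ry":0,"rz":0,"jaw":0.01},{"dx":0,"dy":0,"dz":0.06,"rx":0,"ry":0,"rz":0,"jaw":0.01},{"dx":0,"dy":0,"dz":0.04,"rx":0,"ry":0,"rz":0,"jaw":0.01},{"dx":0,"dy":0,"dz":0,"rx":0,"ry":0,"rz":0,"jaw":0.01},{"dx":0,"dy":0,"dz":0,"rx":0,"ry":0,"rz":0,"jaw":0.01}]'

```text
time: 4.68
eef_pos: [0.5324, 0.3224, 0.2999]
tcp_rot: [1.0, -0.03, -0.002, 0.001]
contact_force: [-0.4, 0.7, -2.7]
opening: 0.204
```

```bash
python3 - <<'E'
from h import *
im,T=snap("w4")
s=viewer.read_camera("side")[:,:,::-1]
c=cv2.resize(s[60:220,190:350],None,fx=3,fy=3,interpolation=cv2.INTER_CUBIC)
w=cv2.resize(im[80:480,120:520],(480,480))
cv2.imwrite("pics/j4.png",np.hstack([c,w])[:, :]); 
cv2.imwrite("pics/j4.png",cv2.resize(np.hstack([c,w]),(800,400)))
E
```

```text
4.675 [[0.9982, -0.0598, -0.0034, 0.5324], [-0.0598, -0.9982, -0.0015, 0.3224], [-0.0033, 0.0017, -1.0, 0.2999], [0.0, 0.0, 0.0, 1.0]] F [-0.42  0.74 -2.74] M [-0.01 -0.09  0.03] open 0.2041014064314789 q [ 0.38  0.14  1.66 -0.    1.34  2.01]
```

View pics/j4.png

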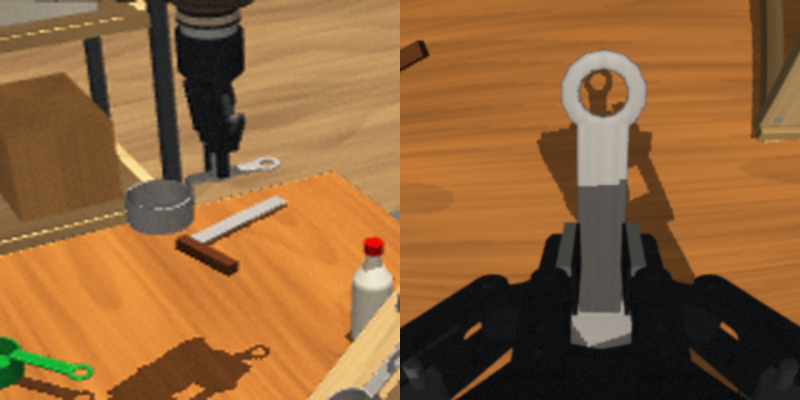

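```bash
cat >> h.py <<'E'
P=np.array([0.5103658,0.02700156,-0.00801011])
def Rb():
    s=np.sqrt(.5);return Ro.from_euler('z',P[2]).as_matrix()@np.array([[s,0,-s],[0,1,0],[s,0,s]])
foot=board(P,.22,0)
def hk(x,y,z): return foot+Rb()@np.array([x,y,z])
def inhk(X): return Rb().T@(np.asarray(X)-foot)
def delta(T,eyeT,Rts,tgt):
    "shift & rotvec(deg) from pose T so that held eye is at hook coords tgt, aligned"
    Rn=Rb()@Rts.T; p=hk(*tgt)-Rn@eyeT
    print("shift",(p-T[:3,3]).round(4),"rot",np.degrees(Ro.from_matrix(Rn@T[:3,:3].T).as_rotvec()).round(2),"tcp",p.round(4))
def hole(im,box,name=None):
    x,y,w,h=box;g=cv2.cvtColor(np.ascontiguousarray(im[y:y+h,x:x+w]),cv2.COLOR_BGR2HSV)
    m=((g[...,1]<60)&(g[...,2]>110)).astype(np.uint8)
    cs,hi=cv2.findContours(m,cv2.RETR_CCOMP,cv2.CHAIN_APPROX_NONE)
    o=[cv2.fitEllipse(c) for c,k in zip(cs,hi[0]) if k[3]>=0 and len(c)>30]
    return [((e[0][0]+x,e[0][1]+y),e[1]) for e in o]
E
python3 - <<'E'
from h import *
for n in("w3","w4"):
    im=cv2.imread(f"pics/{n}.png");T=np.load(f"pics/{n}.npy");hs=hole(im,(260,110,130,110));print(n,hs)
    if n=="w3" and hs:
        X=wonz(T,hs[0][0],.0415);e=T[:3,:3].T@(X-T[:3,3]);Rts=T[:3,:3].T  # scoop z=world z
        print("eye tool",e)
T=np.load("pics/w4.npy")
print(foot, Rb())
E
```

```text
w3 [((323.4303169250488, 171.84492874145508), (47.91550064086914, 49.1300163269043))]
eye tool [0.06401526 0.00148463 0.02271714]
w4 [((323.26261138916016, 172.3352165222168), (48.65713882446289, 49.72370910644531))]
[0.6659243  0.02575549 0.16756349] [[ 0.7070841   0.00801002 -0.7070841 ]
 [-0.00566394  0.99996792  0.00566394]
 [ 0.70710678  0.          0.70710678]]
```

```bash
cat >> h.py <<'E'
eM=np.array([.0640,.0015,.0227])
RM=np.array([[1,0,.0047],[0,-1,0],[.0047,0,-1]])
E
python3 - <<'E'
from h import *
delta(pose(),eM,RM,(.025,-.007,.19))
E
```

```text
shift [-0.0441 -0.3006 -0.0084] rot [ -1.41 -45.56   2.88] tcp [0.488  0.0217 0.2901]
```

Request:
drive_tool --deltas '[{"dx":-0.0055,"dy":-0.0376,"dz":0.02,"rx":-0.235,"ry":-7.595,"rz":0.48,"jaw":0.01},{"dx":-0.0055,"dy":-0.0376,"dz":0.0,"rx":-0.235,"ry":-7.595,"rz":0.48,"jaw":0.01},{"dx":-0.0055,"dy":-0.0376,"dz":0.0,"rx":-0.235,"ry":-7.595,"rz":0.48,"jaw":0.01},{"dx":-0.0055,"dy":-0.0376,"dz":0.0,"rx":-0.235,"ry":-7.595,"rz":0.48,"jaw":0.01},{"dx":-0.0055,"dy":-0.0376,"dz":0.0,"rx":-0.235,"ry":-7.595,"rz":0.48,"jaw":0.01},{"dx":-0.0055,"dy":-0.0376,"dz":0.0,"rx":-0.235,"ry":-7.595,"rz":0.48,"jaw":0.01},{"dx":-0.0055,"dy":-0.0376,"dz":-0.014,"rx":0,"ry":0,"rz":0,"jaw":0.01},{"dx":-0.0055,"dy":-0.0376,"dz":-0.014,"rx":0,"ry":0,"rz":0,"jaw":0.01},{"dx":0,"dy":0,"dz":0,"rx":0,"ry":0,"rz":0,"jaw":0.01},{"dx":0,"dy":0,"dz":0,"rx":0,"ry":0,"rz":0,"jaw":0.01}]'

```text
time: 6.02
eef_pos: [0.4891, 0.0222, 0.2924]
tcp_rot: [0.922, -0.004, 0.386, 0.0]
contact_force: [-0.2, 0.4, -0.8]
opening: 0.202
```

```bash
python3 - <<'E'
from h import *
im,T=snap("w5")
print(hole(im,(260,110,130,110)))
delta(T,eM,RM,(.025,-.007,.19))
print(inhk(T[:3,:3]@eM+T[:3,3]))
E
```

```text
6.025 [[0.7018, -0.0065, 0.7124, 0.4891], [-0.0065, -1.0, -0.0028, 0.0222], [0.7124, -0.0027, -0.7018, 0.2924], [0.0, 0.0, 0.0, 1.0]] F [-0.21  0.37 -0.77] M [-0.05  0.48 -0.05] open 0.2019612039958908 q [-0.24 -0.56  2.39  0.32  0.56  1.13]
[((324.39588928222656, 169.306884765625), (46.86126708984375, 50.43287658691406))]
shift [-0.001  -0.0005 -0.0023] rot [-0.15  0.16 -0.08] tcp [0.488  0.0217 0.2901]
[ 0.02743189 -0.00643547  0.19111703]
```

View pics/w5.png

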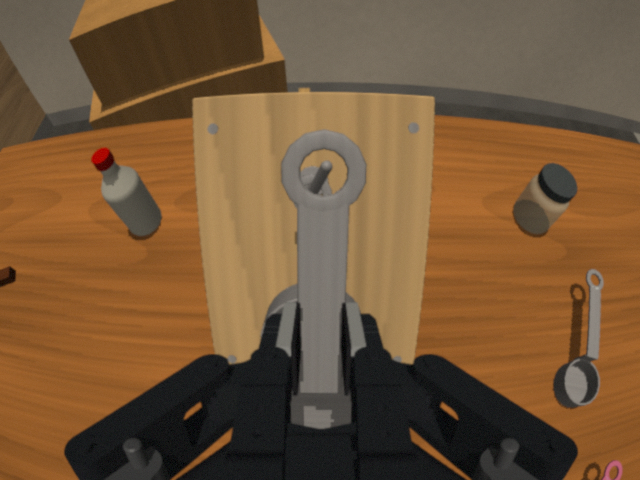

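The hook's tip shows through the eye at about (327,166) and its bend at about (315,190). The eye hole is at (324,169). I'll zoom in and fit the turn.

```bash
python3 - <<'E'
from h import *
im=cv2.imread("pics/w5.png");T=np.load("pics/w5.npy")
cv2.imwrite("pics/c5.png",cv2.resize(im[120:220,270:380],None,fx=5,fy=5,interpolation=cv2.INTER_CUBIC))
print("corners",wproj(T,board(P,.3,.11)),wproj(T,board(P,.3,-.11)),"foot",wproj(T,foot),"bend",wproj(T,hk(0,0,.088)))
for f in range(-70,71,10):
    a=np.radians(f);print(f,wproj(T,hk(.026*np.cos(a),.026*np.sin(a),.114)).round(1))
E
```

```text
corners [194.17801727  97.13245181] [437.5654314   95.83732216] foot [315.45851213 180.15360558] bend [313.18165367 196.84542936]
-70 [353.4 189.7]
-60 [350.2 182.8]
-50 [345.9 176.5]
-40 [340.5 171.1]
-30 [334.2 166.7]
-20 [327.2 163.4]
-10 [319.7 161.4]
0 [311.9 160.8]
10 [304.2 161.5]
20 [296.7 163.6]
30 [289.8 166.9]
40 [283.5 171.3]
50 [278.3 176.8]
60 [274.  183.1]
70 [271.  189.9]
```

View pics/c5.png

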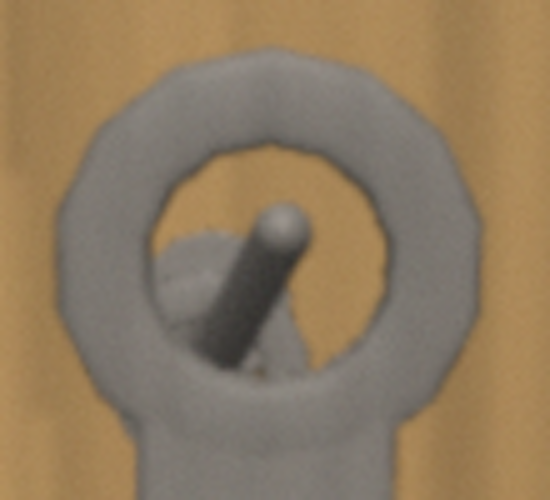

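```bash
cat >> h.py <<'E'
def eyetool(px,zt):
    c=C();q=(np.asarray(px)-c["K"][:2,2])/c["K"][0,0];th=np.hypot(*q);d=np.r_[np.sin(th)*q/th,np.cos(th)]
    M=c["T_tool_cam"];o=M[:3,3];d=M[:3,:3]@d;return o+d*(zt-o[2])/d[2]
def line(z,phi): a=np.radians(phi);t=z-.088;return (t*np.cos(a),t*np.sin(a),z)
def Rpitch(deg): # scoop in tool: eye towards camera by deg
    a=np.radians(deg);return np.array([[np.cos(a),0,-np.sin(a)],[0,-1,0],[-np.sin(a),0,-np.cos(a)]])
E
python3 - <<'E'
from h import *
e=eyetool((324.4,169.3),.0212);print(e)
T=pose()
for pit in (0,1.2): delta(T,e,Rpitch(pit),line(.126,-18))
E
```

```text
[0.06521475 0.00183124 0.0212    ]
shift [ 0.0519 -0.0059 -0.042 ] rot [-0.13  0.49 -0.16] tcp [0.5412 0.0168 0.2511]
shift [ 0.0512 -0.0059 -0.0407] rot [-0.12  1.69 -0.16] tcp [0.5406 0.0168 0.2524]
```

Request:
drive_tool --deltas '[{"dx":0.017,"dy":-0.002,"dz":-0.0135,"rx":0,"ry":0.6,"rz":0,"jaw":0.01},{"dx":0.017,"dy":-0.002,"dz":-0.0135,"rx":0,"ry":0.6,"rz":0,"jaw":0.01},{"dx":0.017,"dy":-0.002,"dz":-0.0135,"rx":0,"ry":0.5,"rz":0,"jaw":0.01},{"dx":0,"dy":0,"dz":0,"rx":0,"ry":0,"rz":0,"jaw":0.01},{"dx":0,"dy":0,"dz":0,"rx":0,"ry":0,"rz":0,"jaw":0.01}]'

```text
time: 6.7
eef_pos: [0.5404, 0.0171, 0.2536]
tcp_rot: [0.928, -0.002, 0.374, 0.0]
contact_force: [-0.9, -0.6, -0.9]
opening: 0.198
```

```bash
python3 - <<'E'
from h import *
im,T=snap("w6")
print(hole(im,(260,110,130,110)))
e=eyetool((324.4,169.3),.0212)
print(inhk(T[:3,:3]@e+T[:3,3]))
s=viewer.read_camera("side")[:,:,::-1]
cv2.imwrite("pics/j6.png",np.hstack([cv2.resize(im[100:260,240:400],(400,400),interpolation=2),cv2.resize(s[110:260,280:430],(400,400),interpolation=2)]))
E
```

```text
6.7 [[0.7207, -0.0043, 0.6932, 0.5404], [-0.0043, -1.0, -0.0017, 0.0171], [0.6932, -0.0017, -0.7208, 0.2536], [0.0, 0.0, 0.0, 1.0]] F [-0.94 -0.61 -0.91] M [ 0.03  0.47 -0.02] open 0.1983767350263387 q [-0.22 -0.34  2.31  0.36  0.44  1.09]
[((323.9872131347656, 169.51179885864258), (47.318809509277344, 53.070556640625))]
[ 0.03690174 -0.01129364  0.12704407]
```

View pics/j6.png

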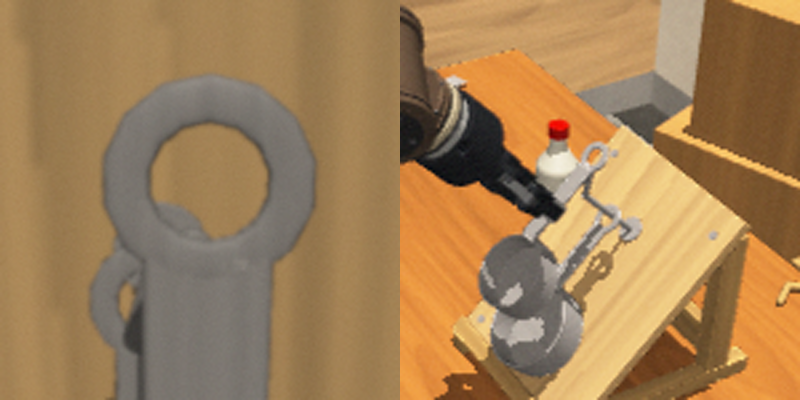

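Request:
drive_tool --deltas '[{"dx":0.0002,"dy":0.0013,"dz":-0.0065,"rx":0,"ry":0,"rz":0,"jaw":0.01},{"dx":0.0002,"dy":0.0013,"dz":-0.0065,"rx":0,"ry":0,"rz":0,"jaw":0.01},{"dx":0.0002,"dy":0.0013,"dz":-0.0065,"rx":0,"ry":0,"rz":0,"jaw":0.01},{"dx":0.0002,"dy":0.0012,"dz":-0.0065,"rx":0,"ry":0,"rz":0,"jaw":0.01},{"dx":0,"dy":0,"dz":0,"rx":0,"ry":0,"rz":0,"jaw":0.01}]'

```text
time: 7.42
eef_pos: [0.5408, 0.0214, 0.2261]
tcp_rot: [0.928, -0.003, 0.373, 0.0]
contact_force: [0.3, 0.5, -1.4]
opening: 0.199
```

```bash
python3 - <<'E'
from h import *
im,T=snap("w7")
e=eyetool((324.1,169.4),.0212)
print(inhk(T[:3,:3]@e+T[:3,3]))
s=viewer.read_camera("side")[:,:,::-1]
cv2.imwrite("pics/j7.png",np.hstack([cv2.resize(im[100:260,240:400],(400,400),interpolation=2),cv2.resize(s[140:220,310:390],(400,400),interpolation=2)]))
E
```

```text
7.425 [[0.722, -0.006, 0.6918, 0.5408], [-0.0057, -1.0, -0.0027, 0.0214], [0.6918, -0.002, -0.7221, 0.2261], [0.0, 0.0, 0.0, 1.0]] F [ 0.33  0.54 -1.39] M [-0.02  0.44 -0.04] open 0.19856691229612525 q [-0.21 -0.3   2.33  0.39  0.38  1.06]
[ 0.01766948 -0.00705571  0.10723908]
```

View pics/j7.png

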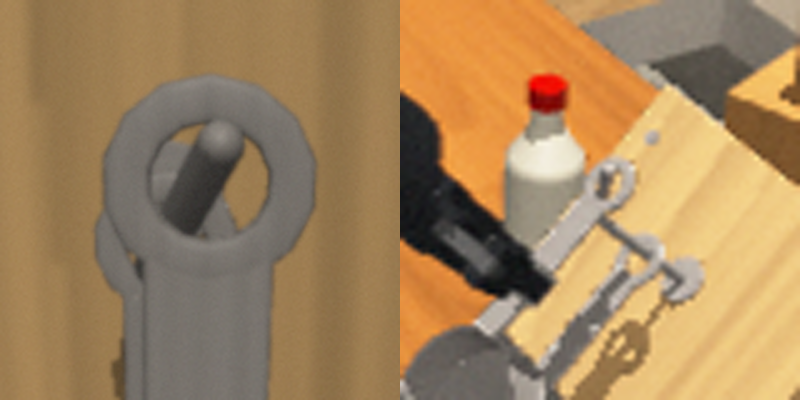

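Request:
drive_tool --deltas '[{"dx":0.0003,"dy":0.0022,"dz":-0.0065,"rx":0,"ry":0,"rz":0,"jaw":0.01},{"dx":0.0003,"dy":0.0022,"dz":-0.0065,"rx":0,"ry":0,"rz":0,"jaw":0.01},{"dx":0.0003,"dy":0.002,"dz":-0.0065,"rx":0,"ry":0,"rz":0,"jaw":0.01},{"dx":0.0003,"dy":0.002,"dz":-0.0065,"rx":0,"ry":0,"rz":0,"jaw":0.01},{"dx":0.004,"dy":0,"dz":-0.004,"rx":0,"ry":0,"rz":0,"jaw":0.01},{"dx":0.004,"dy":0,"dz":-0.004,"rx":0,"ry":0,"rz":0,"jaw":0.01},{"dx":0,"dy":0,"dz":0,"rx":0,"ry":0,"rz":0,"jaw":0.01}]'

```text
time: 8.4
eef_pos: [0.5507, 0.0295, 0.193]
tcp_rot: [0.928, -0.003, 0.373, 0.0]
contact_force: [-0.3, -0.3, -1.6]
opening: 0.199
```

```bash
python3 - <<'E'
from h import *
im,T=snap("w8")
e=eyetool((324.1,169.4),.0212)
print(hole(im,(260,110,130,110)),inhk(T[:3,:3]@e+T[:3,3]))
s=viewer.read_camera("side")[:,:,::-1]
cv2.imwrite("pics/j8.png",np.hstack([cv2.resize(im[80:400,200:520],(400,400),interpolation=2),cv2.resize(s[150:270,290:410],(400,400),interpolation=2)]))
E
```

```text
8.4 [[0.7211, -0.0063, 0.6928, 0.5507], [-0.0057, -1.0, -0.0031, 0.0295], [0.6928, -0.0017, -0.7211, 0.193], [0.0, 0.0, 0.0, 1.0]] F [-0.32 -0.31 -1.6 ] M [0.   0.48 0.02] open 0.19943189592688226 q [-0.18 -0.21  2.34  0.45  0.29  1.01]
[] [0.00125978 0.00115385 0.07697825]
```

View pics/j8.png

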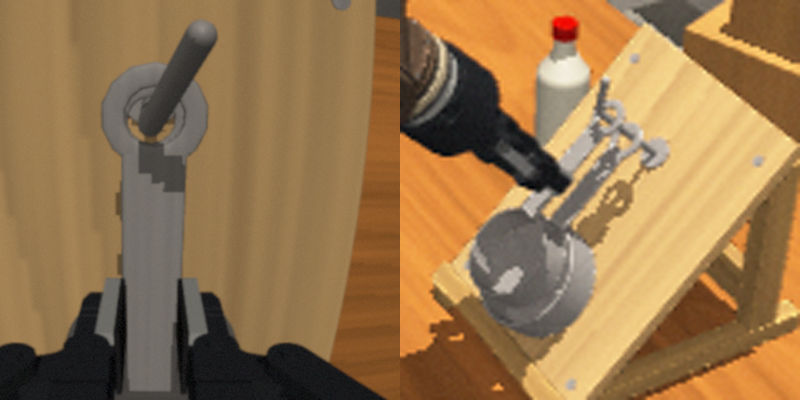

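Request:
drive_tool --deltas '[{"dx":-0.0016,"dy":-0.0002,"dz":-0.0014,"rx":0,"ry":1,"rz":0,"jaw":0.01},{"dx":0.0,"dy":-0.0004,"dz":-0.0002,"rx":0,"ry":1,"rz":0,"jaw":0.01},{"dx":0.002,"dy":-0.0004,"dz":-0.002,"rx":0,"ry":1,"rz":0,"jaw":0.01},{"dx":0.004,"dy":0,"dz":-0.005,"rx":0,"ry":0,"rz":0,"jaw":0.01},{"dx":0.004,"dy":0,"dz":-0.005,"rx":0,"ry":0,"rz":0,"jaw":0.01},{"dx":0,"dy":0,"dz":0,"rx":0,"ry":0,"rz":0,"jaw":0.01}]'

```text
time: 9.25
eef_pos: [0.5587, 0.0286, 0.1786]
tcp_rot: [0.937, -0.003, 0.348, 0.0]
contact_force: [0.2, 0.4, -1.8]
opening: 0.205
```

```bash
python3 - <<'E'
from h import *
im,T=snap("w9")
e=eyetool((324.1,169.4),.0212)
print(inhk(T[:3,:3]@e+T[:3,3]))
s=viewer.read_camera("side")[:,:,::-1]
cv2.imwrite("pics/j9.png",np.hstack([cv2.resize(im[80:400,200:520],(400,400),interpolation=2),cv2.resize(s[150:270,290:410],(400,400),interpolation=2)]))
E
```

```text
9.25 [[0.7573, -0.0062, 0.6531, 0.5587], [-0.0058, -1.0, -0.0028, 0.0286], [0.6531, -0.0017, -0.7573, 0.1786], [0.0, 0.0, 0.0, 1.0]] F [ 0.15  0.37 -1.82] M [0.01 0.37 0.01] open 0.20486351534517924 q [-0.18 -0.15  2.3   0.37  0.31  1.08]
[-0.00466424  0.00037962  0.05771319]
```

View pics/j9.png

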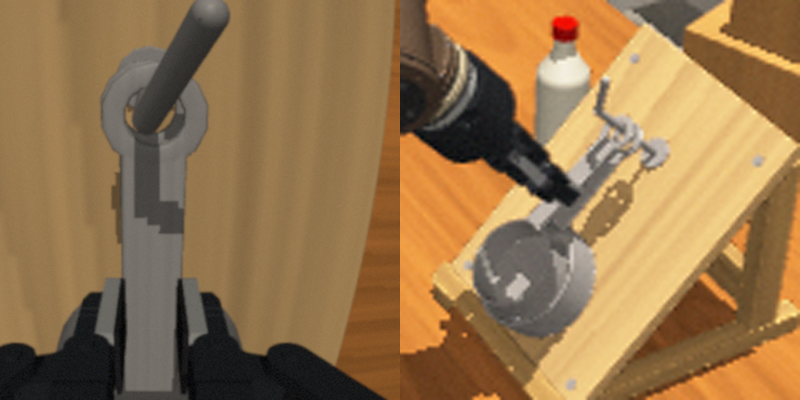

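Request:
drive_tool --deltas '[{"dx":0.003,"dy":0,"dz":-0.003,"rx":0,"ry":0,"rz":0,"jaw":0.01},{"dx":0.0027,"dy":0,"dz":-0.0027,"rx":0,"ry":0,"rz":0,"jaw":0.01},{"dx":0,"dy":0,"dz":0,"rx":0,"ry":0,"rz":0,"jaw":0.01},{"dx":0,"dy":0,"dz":0,"rx":0,"ry":0,"rz":0,"jaw":0.04},{"dx":0,"dy":0,"dz":0,"rx":0,"ry":0,"rz":0,"jaw":0.04},{"dx":0,"dy":0,"dz":0,"rx":0,"ry":0,"rz":0,"jaw":0.04},{"dx":0,"dy":0,"dz":0,"rx":0,"ry":0,"rz":0,"jaw":0.04}]'

```text
time: 10.22
eef_pos: [0.5647, 0.0285, 0.1743]
tcp_rot: [0.937, -0.003, 0.35, 0.001]
contact_force: [1.0, 0.4, -0.6]
opening: 0.471
```

```bash
python3 - <<'E'
from h import *
im,T=snap("w10")
s=viewer.read_camera("side")[:,:,::-1]
cv2.imwrite("pics/j10.png",np.hstack([cv2.resize(im[80:400,200:520],(400,400),interpolation=2),cv2.resize(s[150:270,290:410],(400,400),interpolation=2)]))
E
```

```text
10.225 [[0.7557, -0.0063, 0.6549, 0.5647], [-0.0055, -1.0, -0.0032, 0.0285], [0.6549, -0.0012, -0.7557, 0.1743], [0.0, 0.0, 0.0, 1.0]] F [ 0.96  0.36 -0.61] M [0.01 0.35 0.01] open 0.4711295764838835 q [-0.17 -0.13  2.29  0.39  0.29  1.07]
```

View pics/j10.png

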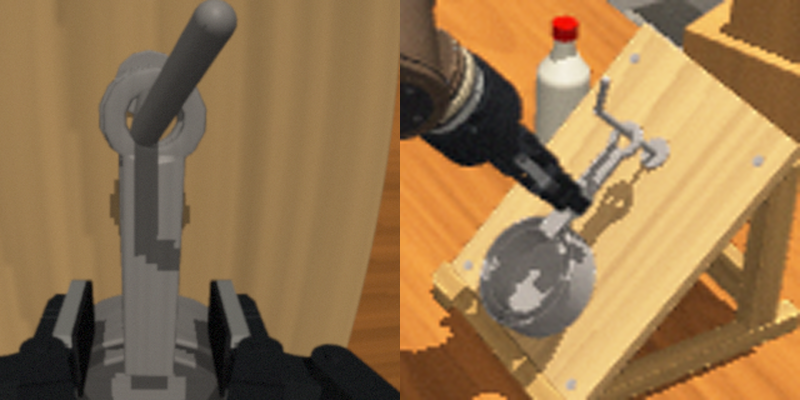

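Request:
drive_tool --deltas '[{"dx":-0.01,"dy":0,"dz":0.0115,"rx":0,"ry":0,"rz":0,"jaw":0.04},{"dx":-0.02,"dy":0,"dz":0.023,"rx":0,"ry":0,"rz":0,"jaw":0.04},{"dx":-0.025,"dy":0,"dz":0.029,"rx":0,"ry":0,"rz":0,"jaw":0.04},{"dx":-0.02,"dy":0,"dz":0.045,"rx":0,"ry":0,"rz":0,"jaw":0.04},{"dx":0,"dy":0,"dz":0,"rx":0,"ry":0,"rz":0,"jaw":0.04},{"dx":0,"dy":0,"dz":0,"rx":0,"ry":0,"rz":0,"jaw":0.04}]'

```text
time: 11.08
eef_pos: [0.4894, 0.0286, 0.2822]
tcp_rot: [0.937, -0.003, 0.349, 0.0]
contact_force: [-0.1, -0.4, -0.8]
opening: 0.467
```

```bash
python3 - <<'E'
from h import *
im,T=snap("w11")
s=viewer.read_camera("side")[:,:,::-1]
cv2.imwrite("pics/j11.png",np.hstack([cv2.resize(im[100:420,160:480],(400,400),interpolation=2),cv2.resize(s[170:270,300:400],(400,400),interpolation=2)]))
for n,X in(("large eye",hk(-.0055,0,.042)),("med eye home",hk(-.0055,0,.0465)),("med rim ctr",hk(-.1455,0,.035)),("large rim",hk(-.1455,0,.036)),("med eye +4",hk(-.0055,0,.0505))):
    print(n,wproj(T,X).round(1),proj("side",X).round(1))
E
```

```text
11.075 [[0.7561, -0.0061, 0.6545, 0.4894], [-0.0054, -1.0, -0.0031, 0.0286], [0.6545, -0.0012, -0.7561, 0.2822], [0.0, 0.0, 0.0, 1.0]] F [-0.08 -0.43 -0.84] M [0.01 0.33 0.02] open 0.4669942132355981 q [-0.21 -0.51  2.36  0.24  0.61  1.22]
large eye [322.7 170. ] [357.9 192.4]
med eye home [322.7 171.1] [357.  191.8]
med rim ctr [322.3 323.3] [327.9 231.9]
large rim [322.3 323.9] [327.7 231.8]
med eye +4 [322.7 172.1] [356.2 191.2]
```

View pics/j11.png

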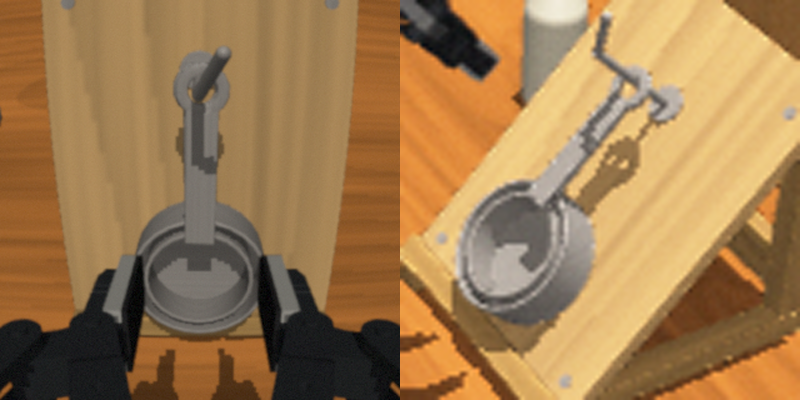

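```bash
python3 - <<'E'
from h import *
im=cv2.imread("pics/w11.png"); s=viewer.read_camera("side")[:,:,::-1].copy(); cv2.imwrite("pics/s11.png",s)
T=np.load("pics/w11.npy")
th=np.linspace(0,2*np.pi,60)
def draw(img,f,cx,cy,h,r,col,x0,y0,k):
    pts=np.array([(f(hk(cx+r*np.cos(t),cy+r*np.sin(t),h))-[x0,y0])*k for t in th]);cv2.polylines(img,[pts.astype(int)],True,col,1)
a=cv2.resize(im[250:390,240:400],None,fx=2.5,fy=2.5,interpolation=2); a0=a.copy()
b=cv2.resize(s[170:260,305:395],(400,400),interpolation=2); b0=b.copy()
for img,f,x0,y0,k in((a,lambda X:wproj(T,X),240,250,2.5),(b,lambda X:proj("side",X),305,170,400/90)):
    draw(img,f,-.1455,0,.036,.050,(0,255,0),x0,y0,k);draw(img,f,-.1455,0,.035,.040,(0,0,255),x0,y0,k);draw(img,f,-.0055,0,.0465,.0165,(0,0,255),x0,y0,k)
z=np.zeros((50,400,3),np.uint8)
cv2.imwrite("pics/j12.png",cv2.resize(np.vstack([np.hstack([np.vstack([a,z]),b]),np.hstack([np.vstack([a0,z]),b0])]),(800,800))[:, :][:800])
cv2.imwrite("pics/j12.png",cv2.resize(cv2.imread("pics/j12.png"),(600,600)))
E
```

```text
(no output)
```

View pics/j12.png

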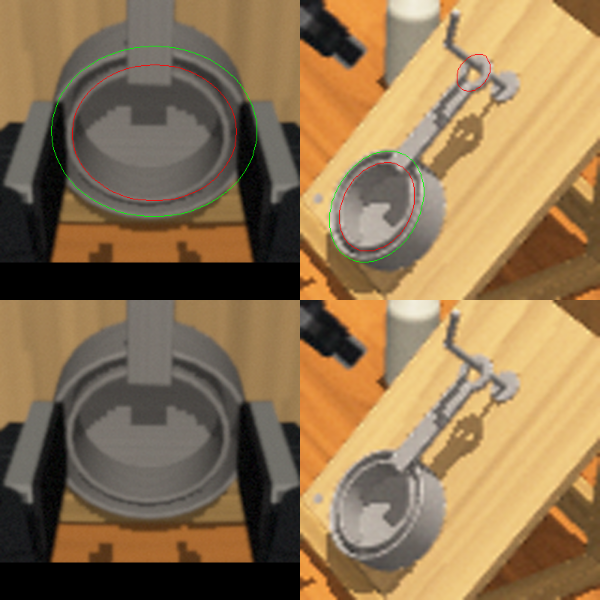

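```bash
python3 - <<'E'
from h import *
T=pose();tip=T[:3,:3]@[0,0,.025]+T[:3,3];print(inhk(tip))
for x in(-.07,-.045):
  for z in(.08,.0545,.0465):print(x,z,(hk(x,0,z)-tip).round(4))
E
```

```text
[-0.04714553  0.00158157  0.1798143 ]
-0.07 0.08 [ 0.0544 -0.002  -0.0867]
-0.07 0.0545 [ 0.0724 -0.0022 -0.1048]
-0.07 0.0465 [ 0.0781 -0.0022 -0.1104]
-0.045 0.08 [ 0.0721 -0.0022 -0.0691]
-0.045 0.0545 [ 0.0901 -0.0023 -0.0871]
-0.045 0.0465 [ 0.0958 -0.0023 -0.0928]
```

Request:
drive_tool --deltas '[{"dx":0.015,"dy":-0.002,"dz":-0.045,"rx":0,"ry":0,"rz":0,"jaw":0.0},{"dx":0.02,"dy":0,"dz":-0.024,"rx":0,"ry":0,"rz":0,"jaw":0.0},{"dx":0.02,"dy":0,"dz":-0.0185,"rx":0,"ry":0,"rz":0,"jaw":0.0},{"dx":0.01,"dy":0,"dz":-0.01,"rx":0,"ry":0,"rz":0,"jaw":0.0},{"dx":0.005,"dy":0,"dz":-0.005,"rx":0,"ry":0,"rz":0,"jaw":0.0},{"dx":0,"dy":0,"dz":0,"rx":0,"ry":0,"rz":0,"jaw":0.0}]'

```text
time: 11.98
eef_pos: [0.5593, 0.0267, 0.1787]
tcp_rot: [0.937, -0.003, 0.348, 0.0]
contact_force: [0.6, -0.3, -0.0]
opening: 0.0
```

Request:
drive_tool --deltas '[{"dx":0.0014,"dy":0,"dz":-0.0014,"rx":0,"ry":0,"rz":0,"jaw":0.0},{"dx":0.0014,"dy":0,"dz":-0.0014,"rx":0,"ry":0,"rz":0,"jaw":0.0},{"dx":0,"dy":0,"dz":0,"rx":0,"ry":0,"rz":0,"jaw":0.0}]'

```text
time: 12.35
eef_pos: [0.5624, 0.0266, 0.1776]
tcp_rot: [0.937, -0.003, 0.35, 0.001]
contact_force: [-0.4, -0.1, 1.0]
opening: -0.002
```

```bash
python3 - <<'E'
from h import *
im,T=snap("w13");tip=T[:3,:3]@[0,0,.025]+T[:3,3];print(inhk(tip))
E
```

```text
12.35 [[0.7556, -0.0062, 0.655, 0.5624], [-0.0055, -1.0, -0.0032, 0.0266], [0.655, -0.0012, -0.7556, 0.1776], [0.0, 0.0, 0.0, 1.0]] F [-0.39 -0.1   1.01] M [ 0.01  0.25 -0.02] open -0.0021163653207374954 q [-0.18 -0.14  2.3   0.39  0.3   1.07]
[-6.79042539e-02  3.92479050e-05  5.53538399e-02]
```

View pics/w13.png

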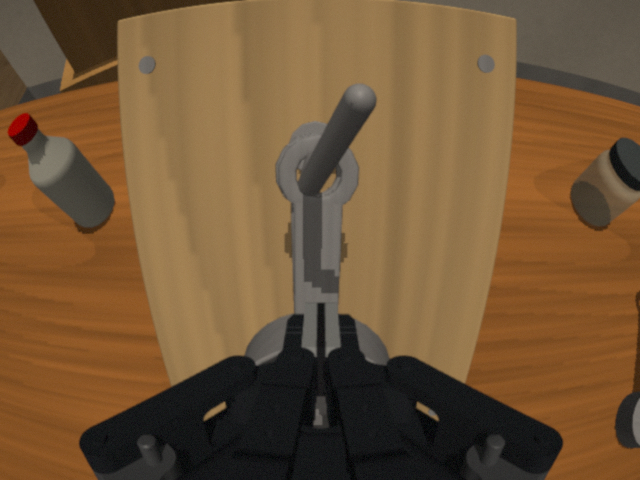

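Request:
drive_tool --deltas '[{"dx":0.0014,"dy":0,"dz":-0.0014,"rx":0,"ry":0,"rz":0,"jaw":0.0},{"dx":0,"dy":0,"dz":0,"rx":0,"ry":0,"rz":0,"jaw":0.0}]'

```text
time: 12.65
eef_pos: [0.5638, 0.0266, 0.1758]
tcp_rot: [0.937, -0.003, 0.349, 0.0]
contact_force: [-0.1, -0.4, -0.6]
opening: 0.002
```

Request:
drive_tool --deltas '[{"dx":0.0014,"dy":0,"dz":-0.0014,"rx":0,"ry":0,"rz":0,"jaw":0.0},{"dx":0,"dy":0,"dz":0,"rx":0,"ry":0,"rz":0,"jaw":0.0}]'

```text
time: 12.9
eef_pos: [0.5652, 0.0266, 0.1742]
tcp_rot: [0.937, -0.003, 0.349, 0.0]
contact_force: [-0.0, 0.9, 0.2]
opening: -0.005
```

Request:
drive_tool --deltas '[{"dx":0.0014,"dy":0,"dz":-0.0014,"rx":0,"ry":0,"rz":0,"jaw":0.0},{"dx":0,"dy":0,"dz":0,"rx":0,"ry":0,"rz":0,"jaw":0.0}]'

```text
time: 13.15
eef_pos: [0.5666, 0.0266, 0.1728]
tcp_rot: [0.937, -0.003, 0.349, 0.0]
contact_force: [0.1, 0.3, -0.4]
opening: -0.001
```

Request:
drive_tool --deltas '[{"dx":0.0014,"dy":0,"dz":-0.0014,"rx":0,"ry":0,"rz":0,"jaw":0.0},{"dx":0,"dy":0,"dz":0,"rx":0,"ry":0,"rz":0,"jaw":0.0}]'

```text
time: 13.4
eef_pos: [0.5681, 0.0266, 0.1717]
tcp_rot: [0.937, -0.003, 0.349, 0.001]
contact_force: [0.2, 0.4, -0.7]
opening: 0.004
```

Request:
drive_tool --deltas '[{"dx":0.0007,"dy":0,"dz":-0.0007,"rx":0,"ry":0,"rz":0,"jaw":0.0},{"dx":0,"dy":0,"dz":0,"rx":0,"ry":0,"rz":0,"jaw":0.0}]'

```text
time: 13.65
eef_pos: [0.569, 0.0265, 0.1716]
tcp_rot: [0.937, -0.003, 0.35, 0.001]
contact_force: [-3.0, 0.0, 3.6]
opening: 0.001
```

```bash
python3 - <<'E'
from h import *
T=pose();s=ctrl.get_state();print(s["contact_force"],inhk(T[:3,:3]@[0,0,.025]+T[:3,3]))
E
```

```text
[-3.02360951  0.02974484  3.64616791] [-6.74578011e-02  2.62730711e-05  4.64019009e-02]
```

```bash
python3 - <<'E'
from h import *
T=pose();a=np.radians(-20);c,s=np.cos(a),np.sin(a)
R=np.array([[c,s,0],[s,-c,0],[0,0,-1]]);print(np.degrees(Ro.from_matrix(R@T[:3,:3].T).as_rotvec()), np.array([.5465,-.3337,.25])-T[:3,3])
E
```

```text
[  7.21498405  40.5119262  -18.77133084] [-0.02252947 -0.36020952  0.07844485]
```

Request:
drive_tool --deltas '[{"dx":-0.02,"dy":0,"dz":0.025,"rx":0,"ry":0,"rz":0,"jaw":0.0},{"dx":-0.03,"dy":0,"dz":0.035,"rx":0,"ry":0,"rz":0,"jaw":0.0},{"dx":-0.03,"dy":0,"dz":0.05,"rx":0,"ry":0,"rz":0,"jaw":0.045},{"dx":0.0072,"dy":-0.045,"dz":-0.004,"rx":1.44,"ry":8.1,"rz":-3.75,"jaw":0.045},{"dx":0.0072,"dy":-0.045,"dz":-0.004,"rx":1.44,"ry":8.1,"rz":-3.75,"jaw":0.045},{"dx":0.0072,"dy":-0.045,"dz":-0.004,"rx":1.44,"ry":8.1,"rz":-3.75,"jaw":0.045},{"dx":0.0072,"dy":-0.045,"dz":-0.004,"rx":1.44,"ry":8.1,"rz":-3.75,"jaw":0.045},{"dx":0.0072,"dy":-0.045,"dz":-0.004,"rx":1.44,"ry":8.1,"rz":-3.75,"jaw":0.045},{"dx":0.0072,"dy":-0.045,"dz":-0.004,"rx":0,"ry":0,"rz":0,"jaw":0.045},{"dx":0.0072,"dy":-0.045,"dz":-0.004,"rx":0,"ry":0,"rz":0,"jaw":0.045},{"dx":0.0072,"dy":-0.045,"dz":-0.004,"rx":0,"ry":0,"rz":0,"jaw":0.045},{"dx":0,"dy":0,"dz":0,"rx":0,"ry":0,"rz":0,"jaw":0.045},{"dx":0,"dy":0,"dz":0,"rx":0,"ry":0,"rz":0,"jaw":0.045}]'

```text
time: 15.28
eef_pos: [0.546, -0.333, 0.2482]
tcp_rot: [0.985, -0.174, -0.001, -0.001]
contact_force: [0.2, 0.9, 0.9]
opening: 0.524
```

```bash
python3 - <<'E'
from h import *
im,T=snap("w14")
print(hole(im,(200,60,240,200)))
E
```

```text
15.275 [[0.9397, -0.3419, -0.0019, 0.546], [-0.3419, -0.9397, 0.0018, -0.333], [-0.0024, -0.0011, -1.0, 0.2482], [0.0, 0.0, 0.0, 1.0]] F [0.24 0.85 0.91] M [ 0.   -0.04  0.03] open 0.5244827266334606 q [-0.71  0.22  1.68  0.    1.25  1.21]
[((319.13011932373047, 144.14818572998047), (21.6556339263916, 21.934465408325195))]
```

View pics/w14.png

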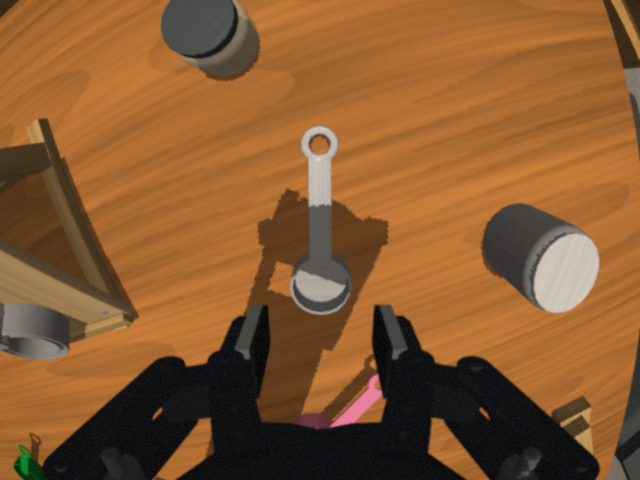

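```bash
python3 - <<'E'
from h import *
T=np.load("pics/w14.npy")
E=wonz(T,(319.1,144.1),.043);K=wonz(T,(320.7,283.5),.028);d=(E-K)[:2]
a=np.arctan2(d[1],d[0]);print(E,K,np.hypot(*d),np.degrees(a))
g=E[:2]-.065*np.array([np.cos(a),np.sin(a)]);print("grip",g,"move",g-T[:2,3],"tool yaw",np.degrees(np.arctan2(T[1,0],T[0,0])))
E
```

```text
[ 0.60967156 -0.35489179  0.043     ] [ 0.48155213 -0.30973364  0.028     ] 0.1358449480592391 -19.415984341440982
grip [ 0.54836812 -0.33328422] move [ 0.00238683 -0.0003184 ] tool yaw -19.99301334554088
```

Request:
drive_tool --deltas '[{"dx":0.002,"dy":0,"dz":-0.04,"rx":0,"ry":0,"rz":0.3,"jaw":0.045},{"dx":0,"dy":0,"dz":-0.05,"rx":0,"ry":0,"rz":0,"jaw":0.045},{"dx":0,"dy":0,"dz":-0.05,"rx":0,"ry":0,"rz":0,"jaw":0.045},{"dx":0,"dy":0,"dz":-0.03,"rx":0,"ry":0,"rz":0,"jaw":0.045},{"dx":0,"dy":0,"dz":-0.0135,"rx":0,"ry":0,"rz":0,"jaw":0.045},{"dx":0,"dy":0,"dz":0,"rx":0,"ry":0,"rz":0,"jaw":0.045},{"dx":0,"dy":0,"dz":0,"rx":0,"ry":0,"rz":0,"jaw":0.01},{"dx":0,"dy":0,"dz":0,"rx":0,"ry":0,"rz":0,"jaw":0.01},{"dx":0,"dy":0,"dz":0,"rx":0,"ry":0,"rz":0,"jaw":0.01},{"dx":0,"dy":0,"dz":0,"rx":0,"ry":0,"rz":0,"jaw":0.01}]' --squeeze 60

```text
time: 16.58
eef_pos: [0.5497, -0.3344, 0.0673]
tcp_rot: [0.985, -0.171, 0.002, 0.001]
contact_force: [3.0, -0.4, 3.6]
opening: 0.187
```

```bash
python3 - <<'E'
from h import *
im,T=snap("w15")
hs=hole(im,(260,110,130,110));print(hs)
X=wonz(T,hs[0][0],.043);e=T[:3,:3].T@(X-T[:3,3]);print(e)
E
```

```text
16.575 [[0.9415, -0.337, 0.003, 0.5497], [-0.337, -0.9415, -0.0022, -0.3344], [0.0035, 0.0011, -1.0, 0.0673], [0.0, 0.0, 0.0, 1.0]] F [ 3.01 -0.4   3.64] M [-0.09 -0.41  0.01] open 0.18721287036514556 q [-0.7   0.43  1.77  0.    0.94  1.21]
[((321.79920196533203, 171.82350158691406), (47.52062225341797, 48.08064270019531))]
[0.0639554  0.00098918 0.02449395]
```

View pics/w15.png

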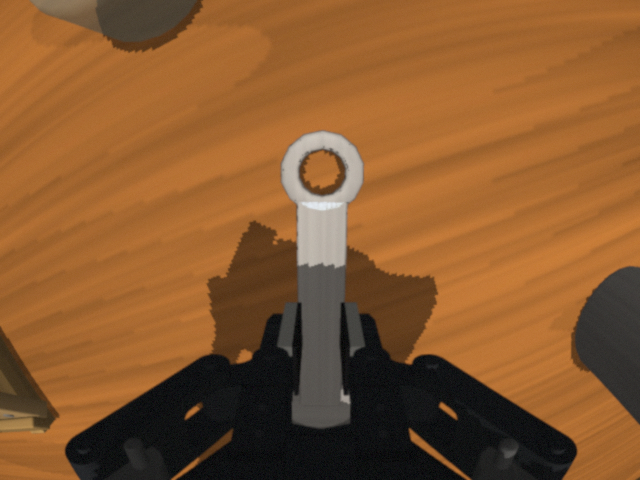

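The grip is shallow: the handle lies 24 mm ahead of the TCP, right at the fingertips. I'll regrip deeper.

Request:
drive_tool --deltas '[{"dx":0,"dy":0,"dz":0,"rx":0,"ry":0,"rz":0,"jaw":0.045},{"dx":0,"dy":0,"dz":-0.004,"rx":0,"ry":0,"rz":0,"jaw":0.045},{"dx":0,"dy":0,"dz":0,"rx":0,"ry":0,"rz":0,"jaw":0.045}]'

```text
time: 17.0
eef_pos: [0.5471, -0.3326, 0.0597]
tcp_rot: [0.985, -0.171, -0.002, -0.001]
contact_force: [-0.1, 0.2, 0.4]
opening: 0.525
```

Request:
drive_tool --deltas '[{"dx":0,"dy":0,"dz":0,"rx":0,"ry":0,"rz":0,"jaw":0.01},{"dx":0,"dy":0,"dz":0,"rx":0,"ry":0,"rz":0,"jaw":0.01},{"dx":0,"dy":0,"dz":0,"rx":0,"ry":0,"rz":0,"jaw":0.01},{"dx":0,"dy":0,"dz":0,"rx":0,"ry":0,"rz":0,"jaw":0.01}]'

```text
time: 17.5
eef_pos: [0.5482, -0.3333, 0.0613]
tcp_rot: [0.985, -0.171, -0.001, -0.0]
contact_force: [-0.8, -0.5, -1.1]
opening: 0.209
```

```bash
python3 - <<'E'
from h import *
im,T=snap("w16")
hs=hole(im,(260,110,130,110));print(hs)
X=wonz(T,hs[0][0],.043);e=T[:3,:3].T@(X-T[:3,3]);print(e)
E
```

```text
17.5 [[0.9416, -0.3367, -0.0012, 0.5482], [-0.3367, -0.9416, 0.0006, -0.3333], [-0.0013, -0.0002, -1.0, 0.0613], [0.0, 0.0, 0.0, 1.0]] F [-0.85 -0.51 -1.05] M [0.02 0.09 0.02] open 0.20891743710363334 q [-0.7   0.43  1.77 -0.    0.94  1.21]
[((320.92018127441406, 170.99239349365234), (50.67158508300781, 51.173343658447266))]
[0.06496808 0.00065505 0.01822731]
```

Request:
drive_tool --deltas '[{"dx":0,"dy":0,"dz":0.02,"rx":0,"ry":0,"rz":0,"jaw":0.01},{"dx":0,"dy":0,"dz":0.06,"rx":0,"ry":0,"rz":0,"jaw":0.01},{"dx":0,"dy":0,"dz":0.06,"rx":0,"ry":0,"rz":0,"jaw":0.01},{"dx":0,"dy":0,"dz":0.06,"rx":0,"ry":0,"rz":0,"jaw":0.01},{"dx":0,"dy":0,"dz":0.05,"rx":0,"ry":0,"rz":0,"jaw":0.01},{"dx":0,"dy":0,"dz":0,"rx":0,"ry":0,"rz":0,"jaw":0.01}]'

```text
time: 18.3
eef_pos: [0.5501, -0.3348, 0.3203]
tcp_rot: [0.985, -0.171, 0.006, 0.003]
contact_force: [0.4, -0.9, -1.3]
opening: 0.202
```

```bash
python3 - <<'E'
from h import *
im,T=snap("w17")
print(hole(im,(260,110,130,110)))
delta(T,np.array([.065,.0007,.0180]),Rpitch(1),(.037,-.012,.17))
E
```

```text
18.3 [[0.9416, -0.3366, 0.0102, 0.5501], [-0.3365, -0.9416, -0.0089, -0.3348], [0.0126, 0.0049, -0.9999, 0.3203], [0.0, 0.0, 0.0, 1.0]] F [ 0.39 -0.95 -1.34] M [-0.04 -0.08  0.02] open 0.20154383323527575 q [-0.7   0.17  1.6  -0.    1.36  1.21]
[((320.625301361084, 171.3043212890625), (50.350772857666016, 51.233680725097656))]
shift [-0.0375  0.3505 -0.0385] rot [ -7.33 -42.86  18.39] tcp [0.5125 0.0157 0.2817]
```

Request:
drive_tool --deltas '[{"dx":-0.0045,"dy":0.0436,"dz":0.005,"rx":-1.47,"ry":-8.57,"rz":3.68,"jaw":0.01},{"dx":-0.0045,"dy":0.0436,"dz":0,"rx":-1.47,"ry":-8.57,"rz":3.68,"jaw":0.01},{"dx":-0.0045,"dy":0.0436,"dz":0,"rx":-1.47,"ry":-8.57,"rz":3.68,"jaw":0.01},{"dx":-0.0045,"dy":0.0436,"dz":0,"rx":-1.47,"ry":-8.57,"rz":3.68,"jaw":0.01},{"dx":-0.0045,"dy":0.0436,"dz":0,"rx":-1.47,"ry":-8.57,"rz":3.68,"jaw":0.01},{"dx":-0.0045,"dy":0.0436,"dz":0,"rx":0,"ry":0,"rz":0,"jaw":0.01},{"dx":-0.0045,"dy":0.0436,"dz":-0.015,"rx":0,"ry":0,"rz":0,"jaw":0.01},{"dx":-0.0045,"dy":0.0436,"dz":-0.015,"rx":0,"ry":0,"rz":0,"jaw":0.01},{"dx":0,"dy":0,"dz":0,"rx":0,"ry":0,"rz":0,"jaw":0.01},{"dx":0,"dy":0,"dz":0,"rx":0,"ry":0,"rz":0,"jaw":0.01},{"dx":0,"dy":0,"dz":0,"rx":0,"ry":0,"rz":0,"jaw":0.01}]'

```text
time: 19.73
eef_pos: [0.5125, 0.0142, 0.2866]
tcp_rot: [0.93, -0.004, 0.368, -0.0]
contact_force: [0.4, 0.1, -2.0]
opening: 0.202
```

```bash
python3 - <<'E'
from h import *
im,T=snap("w18")
hs=hole(im,(260,110,130,110));print(hs)
e=eyetool(hs[0][0],.0172);print(e,inhk(T[:3,:3]@e+T[:3,3]))
delta(T,e,Rpitch(1),line(.126,-18))
E
```

```text
19.725 [[0.7286, -0.0065, 0.6849, 0.5125], [-0.007, -1.0, -0.0021, 0.0142], [0.6849, -0.0032, -0.7287, 0.2866], [0.0, 0.0, 0.0, 1.0]] F [ 0.38  0.14 -2.04] M [-0.02  0.46 -0.  ] open 0.2023342342693979 q [-0.24 -0.46  2.33  0.31  0.56  1.13]
[((321.48205947875977, 169.21642684936523), (49.808555603027344, 53.120487213134766))]
[0.06565439 0.00073241 0.0172    ] [ 0.04085224 -0.01357713  0.17333678]
shift [ 0.0306  0.0016 -0.0376] rot [-0.19 -0.77 -0.09] tcp [0.5431 0.0157 0.249 ]
```

View pics/w18.png

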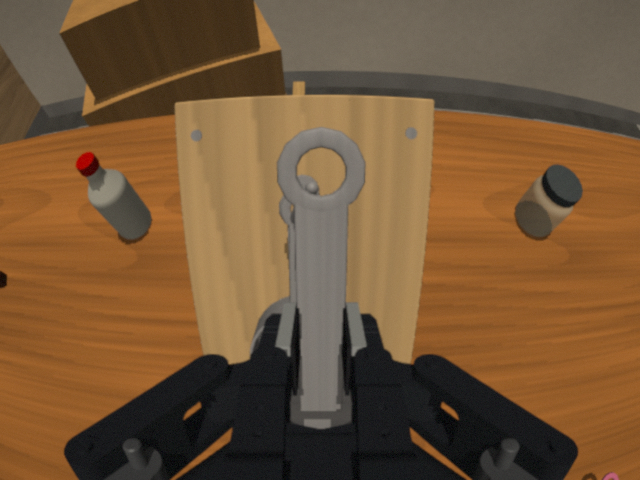

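Request:
drive_tool --deltas '[{"dx":0.01,"dy":0.001,"dz":-0.0125,"rx":0,"ry":0,"rz":0,"jaw":0.01},{"dx":0.01,"dy":0.001,"dz":-0.0125,"rx":0,"ry":0,"rz":0,"jaw":0.01},{"dx":0.01,"dy":0.0005,"dz":-0.0125,"rx":0,"ry":0,"rz":0,"jaw":0.01},{"dx":0,"dy":0,"dz":0,"rx":0,"ry":0,"rz":0,"jaw":0.01},{"dx":0,"dy":0,"dz":0,"rx":0,"ry":0,"rz":0,"jaw":0.01}]'

```text
time: 20.4
eef_pos: [0.5425, 0.0171, 0.2495]
tcp_rot: [0.93, -0.003, 0.369, -0.0]
contact_force: [-0.2, -0.3, -1.6]
opening: 0.206
```

```bash
python3 - <<'E'
from h import *
im,T=snap("w19")
hs=hole(im,(260,110,130,110));print(hs)
e=eyetool(hs[0][0],.0172);print(inhk(T[:3,:3]@e+T[:3,3]))
delta(T,e,Rpitch(1),line(.108,-18))
s=viewer.read_camera("side")[:,:,::-1]
cv2.imwrite("pics/j19.png",np.hstack([cv2.resize(im[100:260,240:400],(400,400),interpolation=2),cv2.resize(s[140:240,310:410],(400,400),interpolation=2)]))
E
```

```text
20.4 [[0.7282, -0.0058, 0.6853, 0.5425], [-0.0064, -1.0, -0.0016, 0.0171], [0.6853, -0.0033, -0.7283, 0.2495], [0.0, 0.0, 0.0, 1.0]] F [-0.18 -0.3  -1.57] M [ 0.01  0.45 -0.06] open 0.20573437712860637 q [-0.22 -0.32  2.3   0.35  0.44  1.1 ]
[((321.52417755126953, 168.13928985595703), (48.82545471191406, 54.98424530029297))]
[ 0.03621619 -0.01032423  0.12602094]
shift [ 0.001   0.0042 -0.0257] rot [-0.19 -0.74 -0.13] tcp [0.5435 0.0213 0.2239]
```

View pics/j19.png

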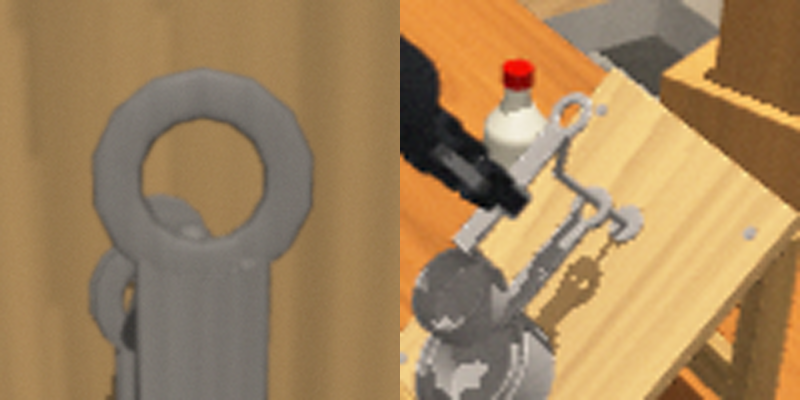

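Request:
drive_tool --deltas '[{"dx":0.0002,"dy":0.0013,"dz":-0.0065,"rx":0,"ry":0,"rz":0,"jaw":0.01},{"dx":0.0002,"dy":0.0013,"dz":-0.0065,"rx":0,"ry":0,"rz":0,"jaw":0.01},{"dx":0.0002,"dy":0.0013,"dz":-0.0065,"rx":0,"ry":0,"rz":0,"jaw":0.01},{"dx":0.0002,"dy":0.0012,"dz":-0.0065,"rx":0,"ry":0,"rz":0,"jaw":0.01},{"dx":0,"dy":0,"dz":0,"rx":0,"ry":0,"rz":0,"jaw":0.01}]'

```text
time: 21.12
eef_pos: [0.5426, 0.0232, 0.2217]
tcp_rot: [0.93, -0.003, 0.367, -0.001]
contact_force: [-0.0, 1.0, -1.1]
opening: 0.205
```

```bash
python3 - <<'E'
from h import *
im,T=snap("w20")
e=eyetool((321.5,168.1),.0172);print(inhk(T[:3,:3]@e+T[:3,3]))
s=viewer.read_camera("side")[:,:,::-1]
cv2.imwrite("pics/j20.png",np.hstack([cv2.resize(im[100:260,240:400],(400,400),interpolation=2),cv2.resize(s[140:220,310:390],(400,400),interpolation=2)]))
E
```

```text
21.125 [[0.73, -0.0043, 0.6834, 0.5426], [-0.0058, -1.0, -0.0001, 0.0232], [0.6834, -0.0039, -0.73, 0.2217], [0.0, 0.0, 0.0, 1.0]] F [-0.04  1.01 -1.11] M [-0.04  0.44 -0.03] open 0.20541036590272 q [-0.2  -0.28  2.33  0.38  0.38  1.07]
[ 0.01657501 -0.00414408  0.10609527]
```

View pics/j20.png

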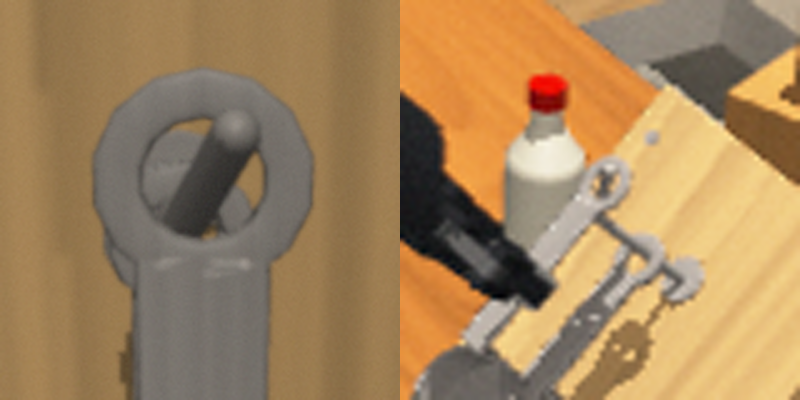

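Request:
drive_tool --deltas '[{"dx":0.0003,"dy":0.0012,"dz":-0.0062,"rx":0,"ry":0,"rz":0,"jaw":0.01},{"dx":0.0003,"dy":0.0012,"dz":-0.0062,"rx":0,"ry":0,"rz":0,"jaw":0.01},{"dx":0.0003,"dy":0.0012,"dz":-0.0062,"rx":0,"ry":0,"rz":0,"jaw":0.01},{"dx":0.0003,"dy":0.001,"dz":-0.006,"rx":0,"ry":0,"rz":0,"jaw":0.01},{"dx":0.004,"dy":0,"dz":-0.004,"rx":0,"ry":0,"rz":0,"jaw":0.01},{"dx":0.004,"dy":0,"dz":-0.004,"rx":0,"ry":0,"rz":0,"jaw":0.01},{"dx":0,"dy":0,"dz":0,"rx":0,"ry":0,"rz":0,"jaw":0.01}]'

```text
time: 22.1
eef_pos: [0.5525, 0.0275, 0.19]
tcp_rot: [0.93, -0.003, 0.368, -0.001]
contact_force: [-0.3, 0.2, -1.6]
opening: 0.207
```

```bash
python3 - <<'E'
from h import *
im,T=snap("w21")
e=eyetool((321.5,168.1),.0172);h=inhk(T[:3,:3]@e+T[:3,3]);print(h)
print("to -.0045,0,.062:",(Rb()@(np.array([-.0045,0,.062])-h)).round(4), "3deg comp", np.cross([0,np.radians(3),0],T[:3,:3]@e).round(4))
s=viewer.read_camera("side")[:,:,::-1]
cv2.imwrite("pics/j21.png",np.hstack([cv2.resize(im[80:400,200:520],(400,400),interpolation=2),cv2.resize(s[150:270,290:410],(400,400),interpolation=2)]))
E
```

```text
22.1 [[0.7291, -0.0047, 0.6844, 0.5525], [-0.0058, -1.0, -0.0006, 0.0275], [0.6844, -0.0036, -0.7291, 0.19], [0.0, 0.0, 0.0, 1.0]] F [-0.34  0.16 -1.64] M [0.03 0.46 0.01] open 0.20739736124917657 q [-0.19 -0.2   2.33  0.45  0.29  1.01]
[0.00114575 0.00022807 0.07679036]
to -.0045,0,.062: [ 0.0065 -0.0003 -0.0145] 3deg comp [ 0.0017  0.     -0.0031]
```

View pics/j21.png

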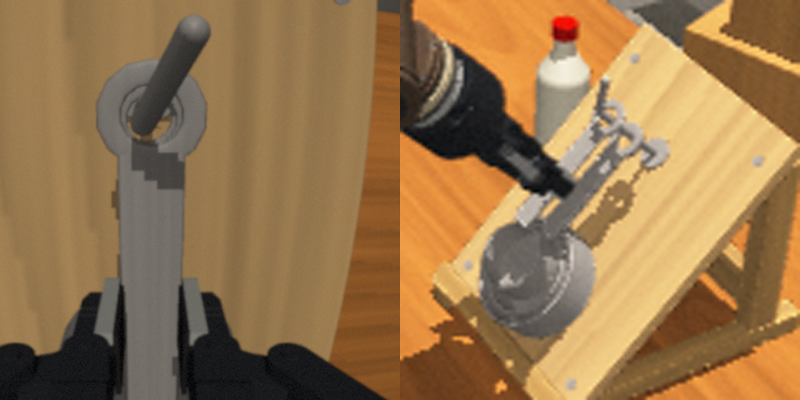

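Request:
drive_tool --deltas '[{"dx":-0.0017,"dy":0,"dz":0.0,"rx":0,"ry":1,"rz":0,"jaw":0.01},{"dx":0.0,"dy":-0.0002,"dz":-0.001,"rx":0,"ry":1,"rz":0,"jaw":0.01},{"dx":0.0015,"dy":0,"dz":-0.0024,"rx":0,"ry":1,"rz":0,"jaw":0.01},{"dx":0.0025,"dy":0,"dz":-0.004,"rx":0,"ry":0,"rz":0,"jaw":0.01},{"dx":0.0025,"dy":0,"dz":-0.004,"rx":0,"ry":0,"rz":0,"jaw":0.01},{"dx":0,"dy":0,"dz":0,"rx":0,"ry":0,"rz":0,"jaw":0.01}]'

```text
time: 22.95
eef_pos: [0.5571, 0.0274, 0.1784]
tcp_rot: [0.939, -0.003, 0.344, -0.001]
contact_force: [0.8, 1.0, -0.1]
opening: 0.207
```

```bash
python3 - <<'E'
from h import *
im,T=snap("w22")
e=eyetool((321.5,168.1),.0172);h=inhk(T[:3,:3]@e+T[:3,3]);print(h)
print("to -.005,0,.0565:",(Rb()@(np.array([-.005,0,.0565])-h)).round(4))
s=viewer.read_camera("side")[:,:,::-1]
cv2.imwrite("pics/j22.png",np.hstack([cv2.resize(im[80:400,200:520],(400,400),interpolation=2),cv2.resize(s[150:270,290:410],(400,400),interpolation=2)]))
E
```

```text
22.95 [[0.7639, -0.0049, 0.6454, 0.5571], [-0.0059, -1.0, -0.0006, 0.0274], [0.6453, -0.0033, -0.7639, 0.1784], [0.0, 0.0, 0.0, 1.0]] F [ 0.81  0.99 -0.12] M [0.01 0.36 0.03] open 0.206688295524745 q [-0.18 -0.16  2.3   0.37  0.32  1.09]
[-0.00487721  0.00010508  0.06193856]
to -.005,0,.0565: [ 0.0038 -0.0001 -0.0039]
```

View pics/j22.png

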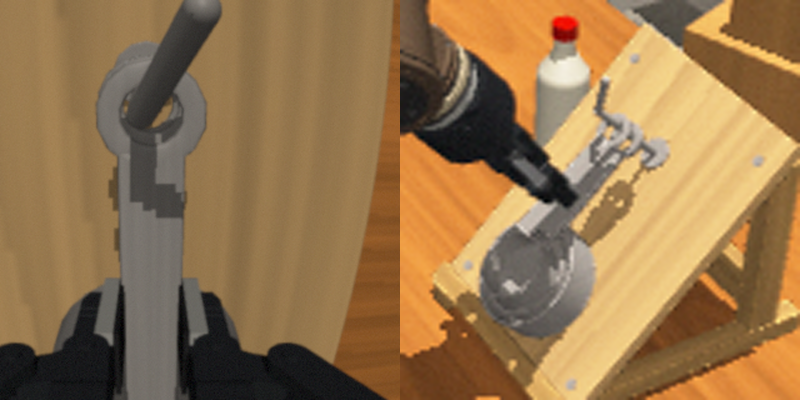

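Request:
drive_tool --deltas '[{"dx":0.002,"dy":0,"dz":-0.002,"rx":0,"ry":0,"rz":0,"jaw":0.01},{"dx":0.0018,"dy":0,"dz":-0.0019,"rx":0,"ry":0,"rz":0,"jaw":0.01},{"dx":0,"dy":0,"dz":0,"rx":0,"ry":0,"rz":0,"jaw":0.01},{"dx":0,"dy":0,"dz":0,"rx":0,"ry":0,"rz":0,"jaw":0.04},{"dx":0,"dy":0,"dz":0,"rx":0,"ry":0,"rz":0,"jaw":0.04},{"dx":0,"dy":0,"dz":0,"rx":0,"ry":0,"rz":0,"jaw":0.04},{"dx":0,"dy":0,"dz":0,"rx":0,"ry":0,"rz":0,"jaw":0.04},{"dx":-0.01,"dy":0,"dz":0.0115,"rx":0,"ry":0,"rz":0,"jaw":0.04},{"dx":-0.02,"dy":0,"dz":0.023,"rx":0,"ry":0,"rz":0,"jaw":0.04},{"dx":-0.025,"dy":0,"dz":0.029,"rx":0,"ry":0,"rz":0,"jaw":0.04},{"dx":-0.02,"dy":0,"dz":0.045,"rx":0,"ry":0,"rz":0,"jaw":0.04},{"dx":0,"dy":0,"dz":0,"rx":0,"ry":0,"rz":0,"jaw":0.04},{"dx":0,"dy":0,"dz":0,"rx":0,"ry":0,"rz":0,"jaw":0.04}]'

```text
time: 24.68
eef_pos: [0.4857, 0.0274, 0.2832]
tcp_rot: [0.939, -0.003, 0.344, -0.001]
contact_force: [-0.5, -0.2, 0.3]
opening: 0.469
```

```bash
python3 - <<'E'
from h import *
im,T=snap("w23")
s=viewer.read_camera("side")[:,:,::-1]
cv2.imwrite("pics/j23.png",np.hstack([cv2.resize(im[100:420,160:480],(400,400),interpolation=2),cv2.resize(s[170:260,305:395],(400,400),interpolation=2)]))
tip=T[:3,:3]@[0,0,.025]+T[:3,3]
print(inhk(tip),"to -.07,0,.0590",(hk(-.07,0,.0590)-tip).round(4))
E
```

```text
24.675 [[0.7636, -0.0048, 0.6457, 0.4857], [-0.0057, -1.0, -0.0006, 0.0274], [0.6457, -0.0032, -0.7636, 0.2832], [0.0, 0.0, 0.0, 1.0]] F [-0.54 -0.18  0.33] M [ 0.03  0.33 -0.  ] open 0.4688174281501126 q [-0.22 -0.52  2.36  0.24  0.63  1.21]
[-0.04775648  0.00033345  0.18431957] to -.07,0,.0590 [ 0.0729 -0.0009 -0.1043]
```

View pics/j23.png

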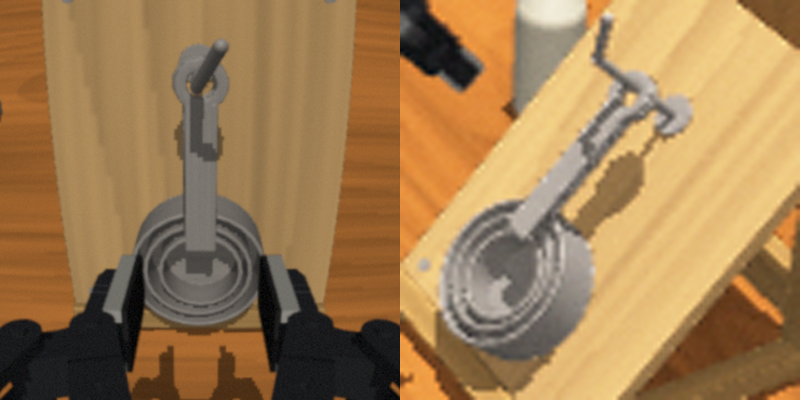

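All three cups show as concentric rings, with the small one's handle on top. Next I'll feel whether the small scoop is home; its handle top should be at 51 mm.

Request:
drive_tool --deltas '[{"dx":0.015,"dy":-0.0005,"dz":-0.046,"rx":0,"ry":0,"rz":0,"jaw":0.0},{"dx":0.02,"dy":0,"dz":-0.024,"rx":0,"ry":0,"rz":0,"jaw":0.0},{"dx":0.02,"dy":0,"dz":-0.0185,"rx":0,"ry":0,"rz":0,"jaw":0.0},{"dx":0.012,"dy":0,"dz":-0.011,"rx":0,"ry":0,"rz":0,"jaw":0.0},{"dx":0.006,"dy":0,"dz":-0.005,"rx":0,"ry":0,"rz":0,"jaw":0.0},{"dx":0,"dy":0,"dz":0,"rx":0,"ry":0,"rz":0,"jaw":0.0},{"dx":0.0014,"dy":0,"dz":-0.0014,"rx":0,"ry":0,"rz":0,"jaw":0.0},{"dx":0,"dy":0,"dz":0,"rx":0,"ry":0,"rz":0,"jaw":0.0},{"dx":0,"dy":0,"dz":0,"rx":0,"ry":0,"rz":0,"jaw":0.0}]'

```text
time: 25.9
eef_pos: [0.5603, 0.0269, 0.1781]
tcp_rot: [0.939, -0.003, 0.344, -0.001]
contact_force: [-1.2, 0.2, -0.7]
opening: 0.003
```

```bash
python3 - <<'E'
from h import *
T=pose();s=ctrl.get_state();print(s["contact_force"],s["qpos"],inhk(T[:3,:3]@[0,0,.025]+T[:3,3]))
E
```

```text
[-1.2185661   0.2180846  -0.71978941] [-0.17988953 -0.14751152  2.29453715  0.37344584  0.32029996  1.08250713] [-0.06930186  0.00036406  0.05729261]
```

Request:
drive_tool --deltas '[{"dx":0.0014,"dy":0,"dz":-0.0014,"rx":0,"ry":0,"rz":0,"jaw":0.0},{"dx":0.0014,"dy":0,"dz":-0.0014,"rx":0,"ry":0,"rz":0,"jaw":0.0},{"dx":0,"dy":0,"dz":0,"rx":0,"ry":0,"rz":0,"jaw":0.0}]'

```text
time: 26.28
eef_pos: [0.5631, 0.0269, 0.1747]
tcp_rot: [0.939, -0.003, 0.344, -0.001]
contact_force: [0.2, 0.7, 0.4]
opening: -0.002
```

Request:
drive_tool --deltas '[{"dx":0.0014,"dy":0,"dz":-0.0014,"rx":0,"ry":0,"rz":0,"jaw":0.0},{"dx":0,"dy":0,"dz":0,"rx":0,"ry":0,"rz":0,"jaw":0.0}]'

```text
time: 26.52
eef_pos: [0.5647, 0.0268, 0.1738]
tcp_rot: [0.939, -0.003, 0.344, -0.001]
contact_force: [-4.0, 0.3, 3.7]
opening: 0.001
```

Request:
drive_tool --deltas '[{"dx":0.0007,"dy":0,"dz":-0.0007,"rx":0,"ry":0,"rz":0,"jaw":0.0},{"dx":0,"dy":0,"dz":0,"rx":0,"ry":0,"rz":0,"jaw":0.0}]'

```text
time: 26.78
eef_pos: [0.5658, 0.0268, 0.1739]
tcp_rot: [0.939, -0.003, 0.345, -0.0]
contact_force: [-4.1, -0.1, 5.0]
opening: -0.003
```

```bash
python3 - <<'E'
from h import *
T=pose();s=ctrl.get_state();print(s["contact_force"],inhk(T[:3,:3]@[0,0,.025]+T[:3,3]))
E
```

```text
[-4.10538788 -0.12024786  5.00332465] [-0.06833605  0.00031141  0.05031374]
```

Contact came at 50.3 mm with about 6 N, so the small scoop is home. I'll back off and take a last look.

Request:
drive_tool --deltas '[{"dx":-0.01,"dy":0,"dz":0.0115,"rx":0,"ry":0,"rz":0,"jaw":0.0},{"dx":-0.025,"dy":0,"dz":0.03,"rx":0,"ry":0,"rz":0,"jaw":0.0},{"dx":-0.025,"dy":0,"dz":0.035,"rx":0,"ry":0,"rz":0,"jaw":0.0},{"dx":-0.02,"dy":0,"dz":0.045,"rx":0,"ry":0,"rz":0,"jaw":0.0},{"dx":0,"dy":0,"dz":0,"rx":0,"ry":0,"rz":0,"jaw":0.0},{"dx":0,"dy":0,"dz":0,"rx":0,"ry":0,"rz":0,"jaw":0.0},{"dx":0,"dy":0,"dz":0,"rx":0,"ry":0,"rz":0,"jaw":0.0}]'

```text
time: 27.65
eef_pos: [0.4847, 0.027, 0.2918]
tcp_rot: [0.94, -0.003, 0.342, -0.001]
contact_force: [-0.2, -0.5, -0.2]
opening: -0.002
```

```bash
python3 - <<'E'
from h import *
im,T=snap("w24")
s=viewer.read_camera("side")[:,:,::-1]
cv2.imwrite("pics/j24.png",np.hstack([cv2.resize(im[80:440,140:500],(400,400),interpolation=2),cv2.resize(s[170:260,305:395],(400,400),interpolation=2)]))
E
```

```text
27.65 [[0.7661, -0.0047, 0.6427, 0.4847], [-0.0062, -1.0, 0.0001, 0.027], [0.6427, -0.004, -0.7661, 0.2918], [0.0, 0.0, 0.0, 1.0]] F [-0.19 -0.47 -0.17] M [-0.06  0.32  0.05] open -0.0015547467006364658 q [-0.22 -0.53  2.35  0.23  0.65  1.22]
```

View pics/j24.png

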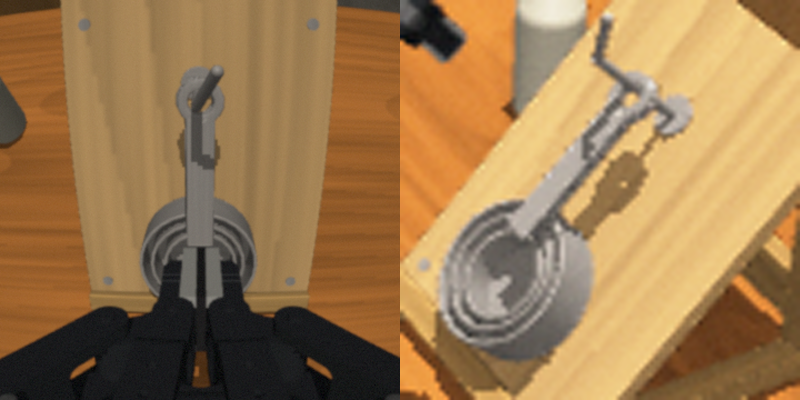

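The last pictures show all three scoops nested on the hook with the gripper clear. I'm handing in.

```bash
python3 -c "
from plant import workorder
print(workorder.sign_off())"
```

```text
the job is handed in; nothing more can be done
None
```

The medium and then the small scoop are back on the hook over the large one. I handed the job in at about 28 s; sign-off gives no verdict, so the result isn't confirmed.

- **Method:** The hook's bent end measured about 18° to the right, seen from the robot. I threaded each eye along the bend, let each scoop go a few millimetres above home, and pressed gently on the handles to check.
- **Seating:** Pressing on the handles, I met the medium's top at 46.4 mm (46.5 expected) with about 5 N. The small's was at 50.3 mm (51.0 expected) with about 6 N.
- **Last pictures:** The three cups are concentric, the handles are stacked, and the gripper is clear. The glue bottle, jar and tin were never approached.
- **What didn't agree:** The first grip on the small scoop was too shallow, so I regripped it deeper before lifting. The top and wrist cameras differed by up to about 13 mm on the medium's cup centre. The predicted cup outlines were also off in the wrist picture, though they fitted the side view.

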